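Isolate the forming bed and knock its retaining pin home

TASK

Turn the black rotary isolator anticlockwise (seen from above) to its off stop, so that the machine is dead. Only then take the wooden mallet and knock down the one retaining pin that stands proud on the forming bed, with a brisk blow or blows of the mallet rather than a slow push, never with the fingers, until its head sits fully home on its boss. Leave the isolator off, stand the mallet back on the white chopping board on its striking face with the handle level, as you found it, and leave the other things on the counter where they are.

Things in the scene. Friction and masses are not known exactly. Their poses are not given: they have to be found in the camera images.
- press: the forming bed: a white box machine on rubber feet with a ribbed aluminium die plate, 220 (x) by 300 (y) mm, fixed to the counter; plate top 82 mm above the counter; origin under its centre on the counter. Three pin bosses stand on the plate, at (-60, 110), (-60, -110) and (30, 0) mm in its frame, in any order; along the far (+x) edge runs a low grey ledge to 94 mm height
- pin_top (a point): centre of the top of the pin that stands proud: a steel pin, shank 12 mm diameter, flat round head 26 mm diameter (20 mm across its flat top) and 8 mm thick, on a dark conical boss 42 mm wide at its foot and 10 mm high. The point moves down with the pin; home, it lies 18 mm above the plate (100 mm above the counter)
- pin (a joint): how far that pin is driven down, m: 0 fully raised, 0.020 fully home (its head on its boss). It starts at 0 to 0.004. It slides straight down against a light spring and a friction catch (about 5 to 7 N) and stays where it is driven
- boss: the boss of the proud pin (it carries the pin): dark cone 42 mm wide at its foot, 34 mm at its top, 10 mm high, fixed on the plate; origin on the plate top, on the pin's axis
- homepin1: a boss of the same kind whose pin is already home, not to be worked on; head top 100 mm above the counter; origin on the plate top, on its axis
- homepin2: a second one like it, also already home
- isolator (a joint): angle of the isolator's handle, rad: 0 off (anticlockwise stop, seen from above), 1.05 on (clockwise stop). Stiff friction, about 0.12 N m; it stays where it is left
- isolator_grip (a point): point on the isolator's vertical turning axis at the height to grip: the black bar handle is 76 mm long, 16 mm thick, with straight sides from 60 to 92 mm above the counter; this point is 80 mm above the counter. The point's x axis runs along the bar and turns with it
- isolator_box: the grey box that carries the isolator, 130 by 120 mm, 50 mm high, with a round plate to 54 mm, fixed to the counter; origin under its centre. The bar lies along its x axis when off
- mallet: wooden mallet, 0.2 to 0.45 kg, standing on one face: round head 60 mm diameter, 74 mm high, axis along its z; the handle points along its -x, level, 22 mm wide, 26 mm high, its middle 37 mm above the face, its free end 168 mm from the head's axis. Origin at the centre of the lower striking face
- mallet_grip (a point): point in the middle of the mallet's handle to grip, 60 mm from the head's axis and 37 mm above the face (49 mm above the counter at the start)
- board: white chopping board 240 (x) by 140 (y) by 12 mm, fixed; origin under its centre on the counter
- bowl: bystander: steel bowl 130 mm wide, 50 mm high, origin under its centre
- jar: bystander: amber glass jar 70 mm wide, 110 mm high, origin under its centre
- cup: bystander: steel cup 68 mm wide, 85 mm high, origin under its centre
There are look-alikes about, which are no part of the job. Several things have the shape of the isolator_box; the one meant has the colours described above.

How it is judged:
By the outcome, as a careful person would: the job done as asked, in the order asked, and still so for the second after the job is handed in, with the robot touching nothing.
It also fails if it takes over 64 s, if anything falls off the work surface, if the arm or the gripper's body presses on something with over 40 N, if the wrist force passes 120 N, or if a joint passes its speed limit or range.

ROBOT

A 6-joint arm with a two-finger parallel gripper is mounted at the origin on the work surface. World frame = base frame: x ahead of the robot, y to its left, z up, the work surface at z = 0. Lengths are in m, angles in rad, forces in N, time in s.
With the tool pointing down it reaches from about 0.275 to 0.975 m from the base axis. Payload 8.4 kg.
Tool frame: the origin (TCP) lies on the centre line of the jaws, within the pads' length; the fingertips stand 14 mm ahead of it and the grasp point (between the pads) lies 5 mm behind it (ctrl.finger_overhang is the distance from the TCP to the fingertips, in m); z points along the fingers, y is the line along which they close (so a half turn about z gives the same grasp; the last joint's range is limited). The gripper opens to 92 mm and grips with 3 to 60 N. Pads are 20 mm wide; open, the fingers measure 128 mm over their backs; the gripper's body (75 mm by 189 mm) begins 69 mm behind the grasp point.
Start: joints at [-1.214, 0.353, 1.633, -0, 1.155, -0.002], TCP at [0.219, -0.585, 0.195] pointing down, gripper open.
Joint ranges: [-2.63, 2.63], [-0.92, 2.1], [0.06, 2.66], [-1.3, 4.44], [0, 2.69], [-3.02, 3.02]. Speed limits (rad/s): [2.22, 2.22, 2.79, 3.14, 3.14, 3.14].

INTERFACE

Orientations are given as a 3x3 rotation matrix whose columns are the frame's x, y, z axes.
In Python, from bench import ctrl gives the robot as it stands. The module is installed in compiled form; this text tells all that it offers.
- The arm moves only by the tool send_rows, never from a script. Its argument "commands" is a list of rows, each an object of numbers: "fingers": the opening, from 0 (shut) to 1 (fully open); "x", "y", "z": the shift along the tool's x, y, z in mm; "spin": the turn about the tool's z in degrees. A call has 1 to 5 rows; each row is the pose to reach, as a shift and turn from the pose commanded when the call began, along the tool's axes at that moment; what a row does not reach only later rows make up. A row lasts 1/10 s, in which the tool goes at most 50 mm and 8.59 degrees, less where a joint would pass 70% of its speed; a pose out of reach is approached as far as the arm can. A call with a gripper value outside its range is refused whole. The fingers move at their own pace and stop on an object; "squeeze" is the grip in N (left out, the last holds). Time passes only in rows, so rows that repeat a pose let the fingers close. It gives the time, the measured TCP pose, the force, the opening and the grip force at its end, in the units of the state.
- ctrl.read_state(): the state, without advancing time (a new reading comes with each control period).
- ctrl.grab_frame(name): name is "side" or "top" or "wrist"; returns the picture (420x560x3 uint8, red, green, blue); there is no depth.
- ctrl.calibration(name): a dict with "intrinsics" (3x3 intrinsics, pixels), "k1" (the pictures are not rectified: a ray, as slopes to the right and down, at radius r is drawn at 1 + k1 r^2 times it, then the intrinsics apply), "rvec" (rotation vector, rad) and "tvec" (3), from world to camera coordinates, as OpenCV has them. Camera axes: x right, y down, z forward; pixel columns grow to the right and rows downward; lengths in m; the calibration is good to about 2 mm. A picture is of the moment at which its call begins: read the wrist's pose just before it. calibration takes no time and is no camera call; for the wrist camera it gives the pose at the moment of the call.
- ctrl.finish_job(): hands the job in; it is judged then, once.
The state is a dict: "time": time; "joint_pos": joint angles; "dq": joint speeds; "effort": joint torques, N m; "ee_pos": TCP position; "tool_rot": TCP orientation; "wrist_force": force on the tool from outside, world axes, zero at the start; "torque": the same for the moment, N m; "grip_width": finger opening in m; "gripper_force": force on a finger pad.
Only numpy, scipy, OpenCV 4.12 (cv2) and the standard library are available. Lean on these libraries where they do the work, as an engineer would, in place of code of your own. Each camera call takes 0.05 s, during which the arm holds its last target. There are 200 camera calls.

## Working session

There is one attempt and no reset: what is moved stays moved. The work goes in short steps, Python scripts to look and compute and a tool call to move; the robot and the scene stay as the last step left them, time stands still between calls to the robot, and variables do not carry over. Pictures are saved under pics/ and viewed, at most 10 in all, crops included, and the job is handed in when it is done.

Besides the shell and the picture viewer there is one more tool, called as name(argument=value, ...) on one line, values as JSON. send_rows: Moves the arm, as the interface text tells. Its arguments: {"type":"object","properties":{"commands":{"type":"array"},"squeeze":{"type":"number"}},"required":["commands"]}

```bash
mkdir -p pics; python3 - <<'E'
from bench import ctrl
import cv2,numpy as np
s=ctrl.read_state();print(s['time'],s['ee_pos'],s['tool_rot'],ctrl.finger_overhang)
for n in("side","top","wrist"):
    c=ctrl.calibration(n);print(n,c)
    im=ctrl.grab_frame(n);np.save(f"pics/{n}0.npy",im);cv2.imwrite(f"pics/{n}0.png",im[:,:,::-1])
E
```

```text
0.0 [ 0.21930954 -0.58470809  0.19477777] [[ 9.36320247e-01  3.51146956e-01 -4.58454923e-04]
 [ 3.51147255e-01 -9.36319376e-01  1.27724095e-03]
 [ 1.92390461e-05 -1.35689175e-03 -9.99999079e-01]] 0.014
side {'intrinsics': array([[404.93055968,   0.        , 283.07063833],
       [  0.        , 404.93055968, 212.36784985],
       [  0.        ,   0.        ,   1.        ]]), 'k1': -0.11108462801532296, 'rvec': array([ 0.8865546 , -2.56973809,  0.99979456]), 'tvec': array([0.48069696, 0.28205001, 0.97071622])}
top {'intrinsics': array([[473.98151348,   0.        , 281.46191502],
       [  0.        , 473.98151348, 210.00461877],
       [  0.        ,   0.        ,   1.        ]]), 'k1': -0.1138780723662305, 'rvec': array([ 2.14974587, -2.13622835,  0.19469539]), 'tvec': array([0.0782683 , 0.56613772, 1.22621101])}
wrist {'intrinsics': array([[333.10420603,   0.        , 278.10743415],
       [  0.        , 333.10420603, 209.69070858],
       [  0.        ,   0.        ,   1.        ]]), 'k1': -0.02542033397466638, 'rvec': array([-2.4157265 ,  1.67318281,  0.20434681]), 'tvec': array([-0.62284935, -0.02851322,  0.39093808])}
```

View pics/top0.png

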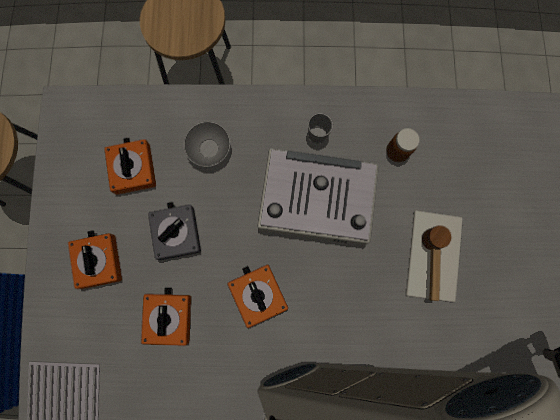

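View pics/side0.png

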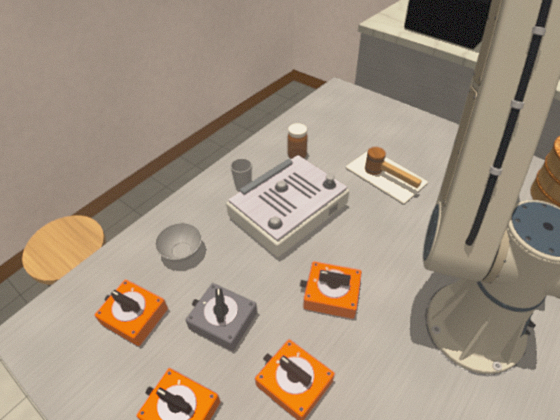

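The top view shows five isolator-shaped boxes. Four are orange, at (130,165), (94,261), (166,318) and (258,296). One is grey with a black handle, at (175,230), and it is the only one that fits "grey box". The mallet is at (437,240) on the board, and the bosses are at (275,210), (321,183) and (358,222). One enlarged crop will confirm the isolator and show which pin is proud.

```bash
python3 - <<'E'
import cv2,numpy as np
t=np.load("pics/top0.npy")[:,:,::-1];s=np.load("pics/side0.npy")[:,:,::-1]
def c(im,x,y,w,h,W,H):return cv2.resize(im[y:y+h,x:x+w],(W,H),interpolation=cv2.INTER_CUBIC)
a=np.hstack([c(t,250,140,140,105,400,300),c(t,140,195,70,70,300,300)])
b=np.hstack([c(s,220,150,140,105,400,300),c(s,180,270,80,80,300,300)])
o=np.vstack([a,b]);o=np.clip(o*1.6,0,255).astype(np.uint8);cv2.imwrite("pics/crop0.png",o)
E
```

```text
(no output)
```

View pics/crop0.png

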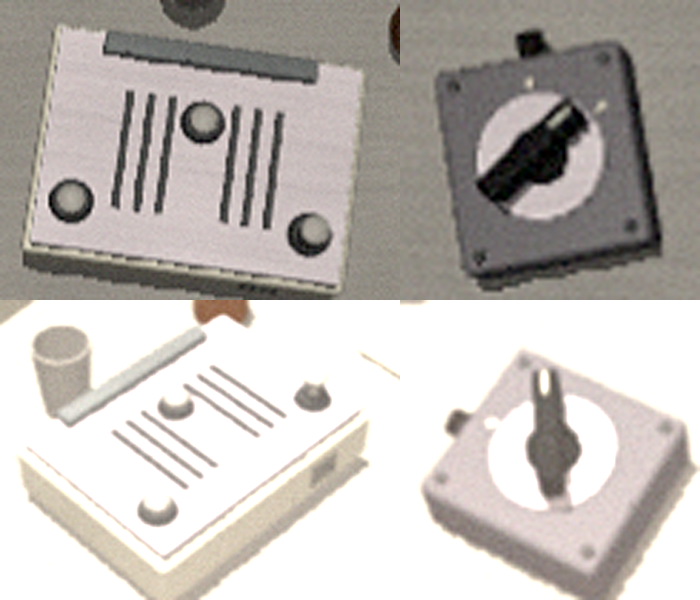

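The grey box is confirmed as the only grey one. Its bar points up-right and needs an anticlockwise turn to the upper mark. The right-hand pin, top (358,222) and side (330,182), looks proud because its head stands off its boss. Next I measure.

```bash
cat > h.py <<'E'
import numpy as np,cv2
def cam(c):
    R=cv2.Rodrigues(np.array(c['rvec'],float))[0];return np.array(c['intrinsics']),c['k1'],R,np.array(c['tvec'],float)
def ray(c,p):
    K,k,R,t=cam(c)
    n=cv2.undistortPoints(np.array([[p]],float),K,np.array([k,0,0,0,0.]))[0,0]
    d=R.T@np.array([n[0],n[1],1]);return -R.T@t,d/np.linalg.norm(d)
def plane(c,p,z):
    o,d=ray(c,p);return o+d*(z-o[2])/d[2]
def tri(*cp):
    A=np.zeros((3,3));b=np.zeros(3);rs=[ray(c,p) for c,p in cp]
    for o,d in rs:
        M=np.eye(3)-np.outer(d,d);A+=M;b+=M@o
    x=np.linalg.solve(A,b);return x,[1e3*np.linalg.norm(np.cross(x-o,d)) for o,d in rs]
def proj(c,X):
    K,k,R,t=cam(c);return cv2.projectPoints(np.array([X],float),np.array(c['rvec'],float),t,K,np.array([k,0,0,0,0.]))[0].ravel()
def blobs(mask,box,amin=20):
    x0,y0,x1,y1=box;m=np.zeros(mask.shape,np.uint8);m[y0:y1,x0:x1]=mask[y0:y1,x0:x1]*255
    cs=cv2.findContours(m,cv2.RETR_EXTERNAL,cv2.CHAIN_APPROX_NONE)[0]
    return sorted([x for x in cs if cv2.contourArea(x)>=amin],key=cv2.contourArea,reverse=True)
E
python3 - <<'E'
from bench import ctrl
from h import *
T=ctrl.calibration("top");S=ctrl.calibration("side")
t=np.load("pics/top0.npy").astype(int);s=np.load("pics/side0.npy").astype(int)
def white(im,th):return im.min(2)>th
def ctr(c):
    h=cv2.convexHull(c);m=cv2.moments(h);return m['m10']/m['m00'],m['m01']/m['m00']
for th in(130,150):
    a=blobs(white(t,th),(145,200,205,265));b=blobs(white(s,th),(185,275,260,345))
    if a and b:
        print('disc',th,ctr(a[0]),cv2.boundingRect(a[0]),ctr(b[0]),cv2.boundingRect(b[0]),tri((T,ctr(a[0])),(S,ctr(b[0]))))
dk=blobs(t.max(2)<45,(155,212,192,248));e=cv2.minAreaRect(dk[0]);print('bar',e)
p=cv2.boxPoints(e);print([plane(T,q,.092)[:2].round(4) for q in p])
bx=blobs((t.max(2)<95)&(np.ptp(t,2)<20) if 0 else t.max(2)<95,(140,195,210,268));print('box',cv2.minAreaRect(bx[0]),[plane(T,q,.05)[:2].round(4) for q in cv2.boxPoints(cv2.minAreaRect(bx[0]))])
for n,q,r in[('mallet head',(438,235),(376,155)),('pin',(359,221),(330,180)),('pinL',(275,210),(275,221)),('pinM',(321,182),(282,185))]:
    print(n,tri((T,q),(S,r)))
# red-brown mallet
hsv=cv2.cvtColor(t.astype(np.uint8),cv2.COLOR_RGB2HSV)
m=(hsv[...,1]>90)&(hsv[...,2]>50)
for c in blobs(m,(400,205,470,310)):print('mallet',cv2.minAreaRect(c))
b=blobs(t.min(2)>120,(400,200,470,310))
if b:print('board',[plane(T,q,.012)[:2].round(4) for q in cv2.boxPoints(cv2.minAreaRect(np.vstack(b)))])
print('handle end',plane(T,(431,299),.062),'neck',plane(T,(437,250),.062))
E
```

```text
bar ((171.50001525878906, 231.50003051757812), (12.727920532226562, 29.698484420776367), 45.0)
[array([0.4838, 0.4036]), array([0.5389, 0.3512]), array([0.5156, 0.327 ]), array([0.4609, 0.3792])]
box ((174.5, 231.0), (72.0, 69.0), 90.0) [array([0.6032, 0.4647]), array([0.6044, 0.2771]), array([0.4117, 0.2716]), array([0.4095, 0.4548])]
mallet head (array([ 0.49433336, -0.33350136,  0.07595146]), [np.float64(2.7126016871234957), np.float64(2.712601687123537)])
pin (array([ 0.52867623, -0.11646786,  0.10393737]), [np.float64(0.3023809848110798), np.float64(0.3023809848109719)])
pinL (array([0.55833083, 0.0999267 , 0.09565046]), [np.float64(1.2224958347530324), np.float64(1.2224958347532455)])
pinM (array([ 0.63181904, -0.02047337,  0.09573403]), [np.float64(0.516511616182858), np.float64(0.516511616183075)])
mallet ((440.0, 236.5), (21.0, 20.0), 90.0)
mallet ((435.38580322265625, 274.4967346191406), (7.996736526489258, 51.17911148071289), 1.6365771293640137)
board [array([ 0.3382, -0.2621]), array([ 0.5717, -0.2944]), array([ 0.5593, -0.4283]), array([ 0.3243, -0.3922])]
handle end [ 0.32928484 -0.31150821  0.062     ] neck [ 0.45819281 -0.33277013  0.062     ]
```

send_rows(commands=[{"x": 149, "y": -198, "z": -30, "spin": -29, "fingers": 1}, {"x": 149, "y": -198, "z": -30, "spin": -29, "fingers": 1}, {"x": 149, "y": -198, "z": -30, "spin": -29, "fingers": 1}, {"x": 149, "y": -198, "z": -30, "spin": -29, "fingers": 1}, {"x": 149, "y": -198, "z": -30, "spin": -29, "fingers": 1}])

```text
time: 0.65
ee_pos: [0.2894, -0.3455, 0.2255]
tool_rot: [[0.647, 0.762, -0.0], [0.762, -0.647, 0.0], [0.0, -0.0, -1.0]]
wrist_force: [0.9, -0.1, 0.6]
grip_width: 0.092
gripper_force: 0.0
```

send_rows(commands=[{"x": 226, "y": -101, "z": 0, "spin": -29, "fingers": 1}, {"x": 226, "y": -101, "z": 0, "spin": -29, "fingers": 1}, {"x": 226, "y": -101, "z": 0, "spin": -29, "fingers": 1}, {"x": 226, "y": -101, "z": 0, "spin": -29, "fingers": 1}, {"x": 226, "y": -101, "z": 0, "spin": -29, "fingers": 1}])

```text
time: 1.15
ee_pos: [0.3592, -0.108, 0.2257]
tool_rot: [[0.197, 0.981, 0.001], [0.981, -0.197, -0.0], [-0.0, 0.001, -1.0]]
wrist_force: [0.7, 0.0, 0.2]
grip_width: 0.0921
gripper_force: 0.0
```

send_rows(commands=[{"x": 247, "y": 22, "z": 0, "spin": -29, "fingers": 1}, {"x": 247, "y": 22, "z": 0, "spin": -29, "fingers": 1}, {"x": 247, "y": 22, "z": 0, "spin": -29, "fingers": 1}, {"x": 247, "y": 22, "z": 0, "spin": -29, "fingers": 1}, {"x": 247, "y": 22, "z": 0, "spin": -29, "fingers": 1}])

```text
time: 1.65
ee_pos: [0.4298, 0.1301, 0.2255]
tool_rot: [[-0.304, 0.953, 0.0], [0.953, 0.304, 0.0], [-0.0, 0.0, -1.0]]
wrist_force: [0.9, -0.9, 0.5]
grip_width: 0.0921
gripper_force: 0.0
```

send_rows(commands=[{"x": 205, "y": 138, "z": 0, "spin": -29, "fingers": 1}, {"x": 205, "y": 138, "z": 0, "spin": -29, "fingers": 1}, {"x": 205, "y": 138, "z": 0, "spin": -29, "fingers": 1}, {"x": 205, "y": 138, "z": 0, "spin": -29, "fingers": 1}, {"x": 205, "y": 138, "z": 0, "spin": -29, "fingers": 1}])

```text
time: 2.15
ee_pos: [0.4995, 0.3671, 0.2251]
tool_rot: [[-0.728, 0.686, -0.0], [0.686, 0.728, -0.0], [0.0, -0.0, -1.0]]
wrist_force: [1.0, -0.1, 0.5]
grip_width: 0.092
gripper_force: 0.0
```

```bash
cat >> h.py <<'E'
def grab(ctrl,n,tag):
    c=ctrl.calibration(n);s=ctrl.read_state();im=ctrl.grab_frame(n);cv2.imwrite(f"pics/{tag}.png",im[:,:,::-1]);np.save(f"pics/{tag}.npy",im);np.save(f"pics/{tag}_c.npy",c,allow_pickle=True);return c,s,im
def load(tag):return np.load(f"pics/{tag}_c.npy",allow_pickle=True).item(),np.load(f"pics/{tag}.npy").astype(int)
E
python3 - <<'E'
from bench import ctrl
from h import *
c,s,im=grab(ctrl,"wrist","w1")
R=cam(c)[2];t=cam(c)[3];C=-R.T@t
print('cam in tool',s['tool_rot'].T@(C-s['ee_pos']), 'axis',s['tool_rot'].T@R[2])
print(s['joint_pos'],proj(c,[.5,.366,.054]),proj(c,[.5,.366,.092]))
E
```

```text
cam in tool [ 0.06815338 -0.00062377 -0.19034573] axis [-0.23791318  0.00103667  0.97128587]
[ 6.31375458e-01  3.19551356e-01  1.61312486e+00 -1.05406694e-06
  1.20919705e+00 -1.83888624e-01] [277.91525115 192.73253764] [277.92175276 199.94398795]
```

View pics/w1.png

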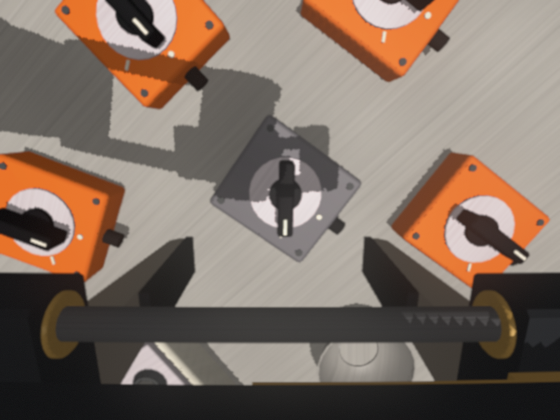

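The wrist view shows the grey isolator at (286,194). Its bar runs vertically in the picture, from about (285,161) to (285,235), so it lies along the tool x axis. The off mark is at (318,217).

```bash
python3 - <<'E'
from bench import ctrl
from h import *
c,im=load("w1");T=ctrl.calibration("top");t=np.load("pics/top0.npy").astype(int)
g=im.max(2)
for th in(55,65):
    b=blobs(g<th,(250,150,325,245),150)
    for q in b[:2]:print(th,'bar',cv2.minAreaRect(q),cv2.boundingRect(q))
b=blobs(g<60,(265,150,305,245),150)[0]
pts=b[:,0,:].astype(float)
# bar centre line: mid of left/right edges by row
for y in(172,178,184,208,214,220,228):
    r=np.where(g[y,268:304]<60)[0]+268;print(y,r.min() if len(r) else None,r.max() if len(r) else None)
# whole disc outline incl. shaded half: brighter than box locally -> edges via columns
import scipy.ndimage as nd
m=(im.min(2)>150);d=blobs(m,(240,150,330,240))
h=cv2.convexHull(np.vstack(d[:3]));print('disc lit',cv2.boundingRect(h))
tb=cv2.minAreaRect(blobs(t.max(2)<45,(155,212,192,248))[0])
for wpx in[(285.5,197)]:print('tri bar',tri((c,wpx),(T,tb[0])))
for p in[(285.5,161),(285.5,236)]:print(plane(c,p,.092))
E
```

```text
55 bar ((285.10186767578125, 188.04339599609375), (54.67226791381836, 25.738964080810547), 79.3803482055664) (272, 161, 27, 57)
65 bar ((284.5, 197.5), (73.0, 29.0), 90.0) (270, 161, 30, 74)
172 280 292
178 280 293
184 274 296
208 278 291
214 279 290
220 279 290
228 279 290
disc lit (240, 191, 82, 49)
tri bar (array([0.50452882, 0.37048956, 0.0695747 ]), [np.float64(2.143433228415629), np.float64(2.143433228415307)])
[0.47702476 0.39769093 0.092     ]
[0.53265802 0.34585901 0.092     ]
```

send_rows(commands=[{"x": 0, "y": 7, "z": 50, "spin": 0, "fingers": 0.5}, {"x": 0, "y": 7, "z": 100, "spin": 0, "fingers": 0.5}, {"x": 0, "y": 7, "z": 130, "spin": 0, "fingers": 0.5}, {"x": 0, "y": 7, "z": 148, "spin": 0, "fingers": 0.5}, {"x": 0, "y": 7, "z": 148, "spin": 0, "fingers": 0.5}], squeeze=45)

```text
time: 2.7
ee_pos: [0.5023, 0.3685, 0.0743]
tool_rot: [[-0.726, 0.688, -0.005], [0.688, 0.726, -0.003], [0.001, -0.006, -1.0]]
wrist_force: [-0.4, -1.0, -0.3]
grip_width: 0.0544
gripper_force: 0.0
```

send_rows(commands=[{"fingers": 0}, {"fingers": 0}, {"fingers": 0}, {"fingers": 0}, {"fingers": 0}], squeeze=45)

```text
schema error: expected keys fingers, x, y, z, spin
```

send_rows(commands=[{"x": 0, "y": 0, "z": 0, "spin": 0, "fingers": 0.3}, {"x": 0, "y": 0, "z": 0, "spin": 0, "fingers": 0.3}, {"x": 0, "y": 0, "z": 0, "spin": 0, "fingers": 0.3}], squeeze=45)

```text
time: 3.0
ee_pos: [0.5052, 0.3705, 0.079]
tool_rot: [[-0.726, 0.688, 0.002], [0.688, 0.726, 0.001], [-0.0, 0.002, -1.0]]
wrist_force: [0.3, -1.0, 0.6]
grip_width: 0.03
gripper_force: 0.0
```

send_rows(commands=[{"x": 0, "y": 0, "z": 1, "spin": 0, "fingers": 0}, {"x": 0, "y": 0, "z": 1, "spin": 0, "fingers": 0}, {"x": 0, "y": 0, "z": 1, "spin": 0, "fingers": 0}, {"x": 0, "y": 0, "z": 1, "spin": 0, "fingers": 0}], squeeze=45)

```text
time: 3.4
ee_pos: [0.5044, 0.3699, 0.0766]
tool_rot: [[-0.726, 0.688, 0.0], [0.688, 0.726, 0.0], [-0.0, 0.0, -1.0]]
wrist_force: [-0.2, 0.5, -0.4]
grip_width: 0.0005
gripper_force: 0.0
```

send_rows(commands=[{"x": 0, "y": 0, "z": 0, "spin": -6, "fingers": 0}, {"x": 0, "y": 0, "z": 0, "spin": -12, "fingers": 0}, {"x": 0, "y": 0, "z": 0, "spin": -18, "fingers": 0}, {"x": 0, "y": 0, "z": 0, "spin": -24, "fingers": 0}, {"x": 0, "y": 0, "z": 0, "spin": -30, "fingers": 0}])

```text
time: 3.9
ee_pos: [0.5043, 0.3699, 0.0765]
tool_rot: [[-0.974, 0.228, -0.0], [0.228, 0.974, -0.0], [0.0, -0.0, -1.0]]
wrist_force: [0.7, 0.2, 0.8]
grip_width: 0.0005
gripper_force: 0.0
```

```bash
python3 - <<'E'
from bench import ctrl
s=ctrl.read_state();print(s['wrist_force'],s['torque'],s['joint_pos'],s['ee_pos'])
E
```

```text
[0.68776184 0.16573217 0.75502714] [ 0.05932407 -0.11802052  0.0193815 ] [ 6.30488003e-01  4.83096014e-01  1.72773122e+00  1.43104965e-05
  9.30848937e-01 -7.10032327e-01] [0.50426833 0.36990892 0.07646172]
```

The fingers closed on nothing, so I look again.

```bash
python3 - <<'E'
from bench import ctrl
from h import *
c,s,a=grab(ctrl,"wrist","w2");_,_,b=grab(ctrl,"side","s2");_,_,d=grab(ctrl,"top","t2")
z=lambda im,x,y,w,h:cv2.resize(im[y:y+h,x:x+w],(400,300))
o=np.vstack([np.hstack([cv2.resize(a,(400,300)),z(b,170,240,120,90)]),np.hstack([z(d,110,170,160,120),z(a,200,150,160,120)])])
cv2.imwrite("pics/m2.png",o[:,:,::-1])
E
```

```text
(no output)
```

View pics/m2.png

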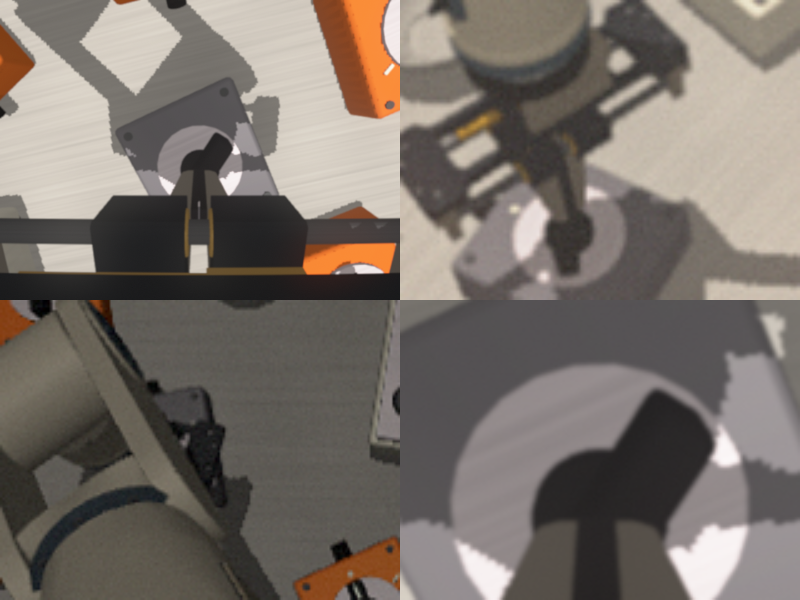

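The bar has not turned: in the wrist view it now leans 30° to the tool, and the closed fingertips, near w2 (280,240), cover the hub. I check the heights by triangulating the bar end across w1, w2 and side.

```bash
python3 - <<'E'
from bench import ctrl
from h import *
c1,a1=load("w1");c2,a2=load("w2");S=ctrl.calibration("side");T=ctrl.calibration("top")
s=ctrl.read_state();tip=s['ee_pos']+s['tool_rot'][:,2]*.014
for n,c in(('w2',c2),('side',S)):print(n,'tip proj',proj(c,tip),'tcp',proj(c,s['ee_pos']))
# far end of bar in w1 centre (286,161); in w2 crop corners (655,390),(715,440)
f=lambda x,y:(200+(x-400)/2.5,150+(y-300)/2.5)
e2=f(685,415);print('e2',e2,'tri far end',tri((c1,(286.3,162)),(c2,e2)))
# w1 corners
print(tri((c1,(280,161.5)),(c2,f(655,390))),tri((c1,(292.5,161.5)),(c2,f(715,440))))
# disc centre: w2 crop disc top (600,362) left (450,500) right(750,510)
print('disc top pt plane .054 w2',plane(c2,f(600,362),.054))
# side lower bar end original crop (560,505)->, upper (543,370)
g=lambda x,y:(180+(x-400)/300*80,270+(y-300)/300*80)
for p in[(543,372),(555,505)]:print('side',g(*p),plane(S,g(*p),.092),plane(S,g(*p),.06))
print('near end tri w1-side',tri((c1,(285,235)),(S,g(543,372))),tri((c1,(285,235)),(S,g(555,505))))
print('far end tri w1-side',tri((c1,(286,161)),(S,g(555,505))))
E
```

```text
w2 tip proj [277.35038168 237.01633693] tcp [277.32424369 244.3864471 ]
side tip proj [221.4389045  308.97089092] tcp [220.693871   305.98616722]
e2 (314.0, 196.0) tri far end (array([0.47914532, 0.39714285, 0.08141752]), [np.float64(0.08138594269541248), np.float64(0.08138594269527243)])
(array([0.47560474, 0.39204916, 0.06301128]), [np.float64(0.4511951853761799), np.float64(0.45119518537609354)]) (array([0.48201185, 0.4018849 , 0.09636225]), [np.float64(0.7031936570925083), np.float64(0.7031936570925252)])
disc top pt plane .054 w2 [0.46662811 0.38047739 0.054     ]
side (218.13333333333333, 289.2) [0.53250635 0.34647107 0.092     ] [0.54970417 0.33468247 0.06      ]
side (221.33333333333334, 324.6666666666667) [0.46301346 0.40811704 0.092     ] [0.47748745 0.39874471 0.06      ]
near end tri w1-side (array([0.5311121 , 0.34700327, 0.09429281]), [np.float64(0.3511777045666), np.float64(0.35117770456673203)]) (array([ 0.63801618,  0.27735545, -0.30646934]), [np.float64(14.91769589724708), np.float64(14.917695897247258)])
far end tri w1-side (array([0.48088262, 0.39631329, 0.05225156]), [np.float64(0.1955585837584875), np.float64(0.1955585837585314)])
```

send_rows(commands=[{"x": 0, "y": 3, "z": 0, "spin": 0, "fingers": 0}, {"x": 0, "y": 6, "z": 0, "spin": 0, "fingers": 0}, {"x": 0, "y": 6, "z": 0, "spin": 0, "fingers": 0}])

```text
time: 4.35
ee_pos: [0.5059, 0.3763, 0.0765]
tool_rot: [[-0.972, 0.233, 0.0], [0.233, 0.972, 0.0], [-0.0, 0.0, -1.0]]
wrist_force: [-0.6, 0.4, 0.4]
grip_width: 0.0003
gripper_force: 0.0
```

```bash
python3 - <<'E'
from bench import ctrl
from h import *
s=ctrl.read_state();print(s['wrist_force'],s['torque'],s['grip_width'],s['gripper_force'],s['ee_pos'])
c,a=load("w2");a=a.astype(np.uint8)
cv2.imwrite("pics/z2.png",cv2.resize(np.clip(a[150:300,180:380]*1.5,0,255).astype(np.uint8),(800,600),interpolation=cv2.INTER_CUBIC)[:,:,::-1])
E
```

```text
[-0.63676711  0.41306016  0.35007868] [ 0.05719725 -0.15136973  0.03871799] 0.0003017602307259134 0.0 [0.50588814 0.37626769 0.07651523]
```

View pics/z2.png

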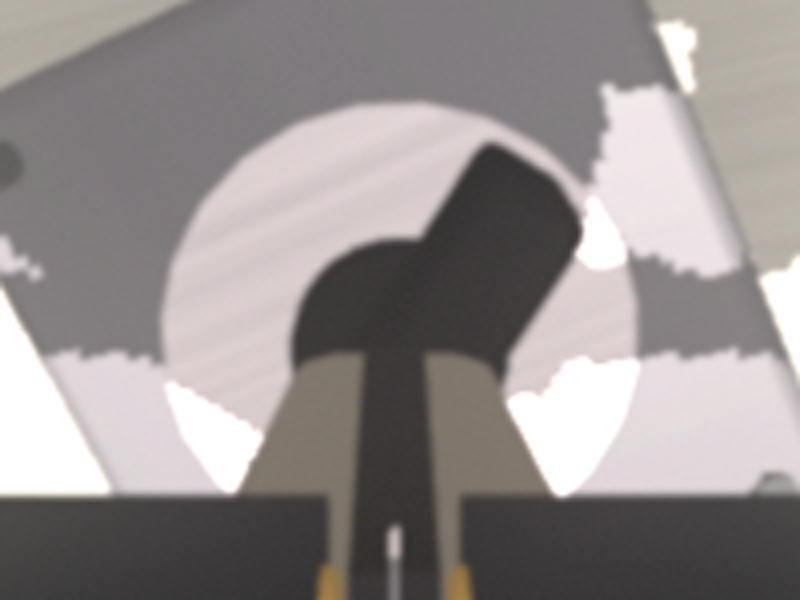

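```bash
python3 - <<'E'
from bench import ctrl
from h import *
c1,a1=load("w1");c2,a2=load("w2");S=ctrl.calibration("side");T=ctrl.calibration("top")
g=lambda x,y:(180+(x-400)/300*80,270+(y-300)/300*80)
w=[(269,116),(360,185),(299,262),(211,201)];sd=[g(525,350),g(690,430),g(595,585),g(430,492)]
tp=[(140+(x-400)/300*70,195+y/300*70) for x,y in[(437,70),(628,40),(660,240),(470,275)]]
W=[plane(c1,q,.05) for q in w];D=[plane(S,q,.05) for q in sd];P=[plane(T,q,.05) for q in tp]
for q,X in zip(w,W):
    j=int(np.argmin([np.linalg.norm(X-Y) for Y in D]));k=int(np.argmin([np.linalg.norm(X-Y) for Y in P]))
    print(X[:2].round(4),D[j][:2].round(4),P[k][:2].round(4),'w1-side',tri((c1,q),(S,sd[j]))[0].round(4),'side-top',tri((S,sd[j]),(T,tp[k]))[0].round(4))
print('edge w1',[np.linalg.norm(W[i]-W[i-1]).round(4) for i in range(4)],'side',[np.linalg.norm(D[i]-D[i-1]).round(4) for i in range(4)],'top',[np.linalg.norm(P[i]-P[i-1]).round(4) for i in range(4)])
z=lambda x,y:(180+x/4,150+y/4)
for zz in(.03,.054):
    L,R=plane(c2,z(160,330),zz),plane(c2,z(638,330),zz);print(zz,'disc w2 d',np.linalg.norm(L-R),((L+R)/2).round(4))
b=a1.min(2)[193];print(b[240:330])
E
```

```text
[0.4339 0.4153] [0.4268 0.4191] [0.4307 0.412 ] w1-side [0.4331 0.4151 0.0341] side-top [0.4317 0.4154 0.0367]
[0.5567 0.4379] [0.5495 0.4386] [0.5586 0.4387] w1-side [0.5579 0.4371 0.0384] side-top [0.5569 0.4385 0.0423]
[0.5778 0.3268] [0.5765 0.3262] [0.5786 0.3188] w1-side [0.5786 0.3255 0.0468] side-top [0.5816 0.3215 0.039 ]
[0.4559 0.3043] [0.4507 0.3037] [0.4536 0.2948] w1-side [0.4559 0.2998 0.0379] side-top [0.4556 0.2976 0.0358]
edge w1 [np.float64(0.1131), np.float64(0.1249), np.float64(0.1131), np.float64(0.124)] side [np.float64(0.1156), np.float64(0.1278), np.float64(0.1178), np.float64(0.1242)] top [np.float64(0.1306), np.float64(0.1215), np.float64(0.1273), np.float64(0.1194)]
0.03 disc w2 d 0.08905475785903827 [0.5119 0.3699 0.03  ]
0.054 disc w2 d 0.08002899141046241 [0.5044 0.3715 0.054 ]
[ 71  71  72  71  71  71  71  72  79  96 110 113 113 113 114 117 117 116
 115 114 114 113 114 115 116 117 117 112  99  77  59  54  54  54  52  50
  44  42  40  40  41  42  42  42  41  41  42  41  42  42  41  41  43  45
  50  55  57  57  56  57  72 114 165 200 212 212 210 207 213 222 224 225
 225 225 223 223 223 223 223 218 198 166 141 134 134 134 134 133 133 134]
```

send_rows(commands=[{"x": 0, "y": 0, "z": 2, "spin": 0, "fingers": 0}, {"x": 0, "y": 0, "z": 4, "spin": 0, "fingers": 0}, {"x": 0, "y": 0, "z": 4, "spin": 0, "fingers": 0}])

```text
time: 4.65
ee_pos: [0.5058, 0.3759, 0.0733]
tool_rot: [[-0.973, 0.233, 0.0], [0.233, 0.973, 0.0], [-0.0, 0.0, -1.0]]
wrist_force: [-1.8, -1.9, 9.0]
grip_width: 0.0002
gripper_force: 4.3
```

send_rows(commands=[{"x": 0, "y": 0, "z": -4, "spin": 0, "fingers": 0}, {"x": 0, "y": -12, "z": -4, "spin": 0, "fingers": 0}, {"x": 0, "y": -18, "z": -4, "spin": 0, "fingers": 0}, {"x": 0, "y": -18, "z": -4, "spin": 0, "fingers": 0}])

```text
time: 5.05
ee_pos: [0.5009, 0.3568, 0.0762]
tool_rot: [[-0.972, 0.233, -0.001], [0.233, 0.972, -0.001], [0.001, -0.001, -1.0]]
wrist_force: [0.1, 0.6, 0.9]
grip_width: 0.0002
gripper_force: 0.0
```

```bash
python3 - <<'E'
from bench import ctrl
from h import *
s=ctrl.read_state();print(s['wrist_force'],s['torque'],s['grip_width'],s['ee_pos'])
c,s,a=grab(ctrl,"wrist","w3");_,_,b=grab(ctrl,"side","s3")
o=np.hstack([cv2.resize(a[130:330,170:370],(400,400)),cv2.resize(b[250:350,170:270],(400,400))])
cv2.imwrite("pics/m3.png",np.clip(o[:,:,::-1]*1.4,0,255).astype(np.uint8))
E
```

```text
[0.06301615 0.55498208 0.87173241] [ 0.02898136 -0.04772387 -0.02695714] 0.00019983910066367908 [0.50091583 0.35680696 0.07617826]
```

View pics/m3.png

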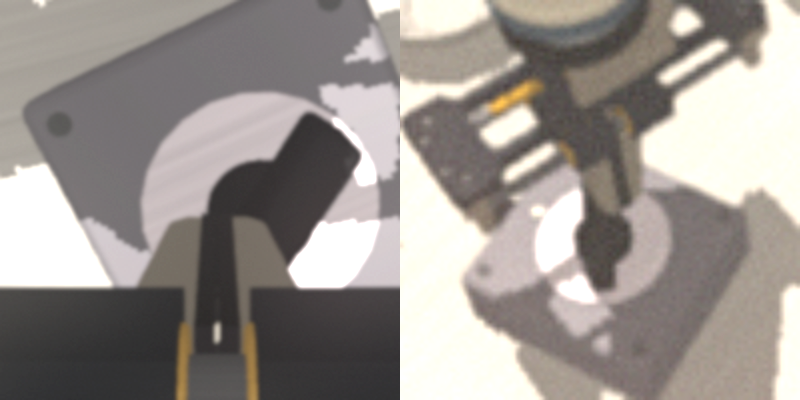

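Pressing down met 9 N with the tips at z≈0.060, so the top of the bar is about there. That is lower than the text says, and my fingers closed above it. I rise, realign, open and go down deeper, feeling for the plate.

send_rows(commands=[{"x": -5, "y": 13, "z": -15, "spin": 8, "fingers": 0.45}, {"x": -5, "y": 13, "z": -15, "spin": 16, "fingers": 0.45}, {"x": -5, "y": 13, "z": -15, "spin": 24, "fingers": 0.45}, {"x": -5, "y": 13, "z": -15, "spin": 30, "fingers": 0.45}, {"x": -5, "y": 13, "z": -15, "spin": 30, "fingers": 0.45}])

```text
time: 5.65
ee_pos: [0.5095, 0.3699, 0.0914]
tool_rot: [[-0.725, 0.689, 0.0], [0.689, 0.725, 0.0], [0.0, 0.0, -1.0]]
wrist_force: [-0.1, -0.2, 0.3]
grip_width: 0.0386
gripper_force: 0.0
```

send_rows(commands=[{"x": 0, "y": 0, "z": 10, "spin": 0, "fingers": 0.45}, {"x": 0, "y": 0, "z": 17, "spin": 0, "fingers": 0.45}, {"x": 0, "y": 0, "z": 20, "spin": 0, "fingers": 0.45}, {"x": 0, "y": 0, "z": 20, "spin": 0, "fingers": 0.45}, {"x": 0, "y": 0, "z": 20, "spin": 0, "fingers": 0.45}])

```text
time: 6.15
ee_pos: [0.5094, 0.3697, 0.0713]
tool_rot: [[-0.726, 0.687, -0.0], [0.687, 0.726, -0.0], [0.0, -0.0, -1.0]]
wrist_force: [0.1, -0.4, 0.8]
grip_width: 0.0413
gripper_force: 0.0
```

send_rows(commands=[{"x": 0, "y": 0, "z": 3, "spin": 0, "fingers": 0.45}, {"x": 0, "y": 0, "z": 6, "spin": 0, "fingers": 0.45}, {"x": 0, "y": 0, "z": 6, "spin": 0, "fingers": 0.45}])

```text
time: 6.45
ee_pos: [0.5092, 0.3696, 0.0651]
tool_rot: [[-0.726, 0.688, -0.0], [0.688, 0.726, -0.0], [0.0, -0.001, -1.0]]
wrist_force: [0.2, 0.0, -0.2]
grip_width: 0.0414
gripper_force: 0.0
```

send_rows(commands=[{"x": 0, "y": 0, "z": 3, "spin": 0, "fingers": 0.45}, {"x": 0, "y": 0, "z": 6, "spin": 0, "fingers": 0.45}, {"x": 0, "y": 0, "z": 6, "spin": 0, "fingers": 0.45}])

```text
time: 6.75
ee_pos: [0.5091, 0.3695, 0.059]
tool_rot: [[-0.726, 0.688, -0.001], [0.688, 0.726, -0.0], [0.0, -0.001, -1.0]]
wrist_force: [-0.9, -0.3, 0.5]
grip_width: 0.0413
gripper_force: 0.0
```

send_rows(commands=[{"x": 0, "y": 0, "z": 0, "spin": 0, "fingers": 0}, {"x": 0, "y": 0, "z": 0, "spin": 0, "fingers": 0}, {"x": 0, "y": 0, "z": 0, "spin": 0, "fingers": 0}, {"x": 0, "y": 0, "z": 0, "spin": 0, "fingers": 0}], squeeze=45)

```text
time: 7.15
ee_pos: [0.5086, 0.3689, 0.0595]
tool_rot: [[-0.726, 0.688, -0.002], [0.688, 0.726, -0.002], [0.0, -0.002, -1.0]]
wrist_force: [-3.0, -3.9, 3.0]
grip_width: 0.0156
gripper_force: 44.9
```

send_rows(commands=[{"x": 0, "y": 0, "z": 0, "spin": -6, "fingers": 0}, {"x": 0, "y": 0, "z": 0, "spin": -12, "fingers": 0}, {"x": 0, "y": 0, "z": 0, "spin": -18, "fingers": 0}, {"x": 0, "y": 0, "z": 0, "spin": -24, "fingers": 0}, {"x": 0, "y": 0, "z": 0, "spin": -30, "fingers": 0}])

```text
time: 7.65
ee_pos: [0.509, 0.3697, 0.0595]
tool_rot: [[-0.974, 0.229, -0.001], [0.229, 0.974, -0.0], [0.001, -0.0, -1.0]]
wrist_force: [-1.4, 0.4, 0.7]
grip_width: 0.0156
gripper_force: 44.9
```

send_rows(commands=[{"x": 0, "y": 0, "z": 0, "spin": -6, "fingers": 0}, {"x": 0, "y": 0, "z": 0, "spin": -12, "fingers": 0}, {"x": 0, "y": 0, "z": 0, "spin": -18, "fingers": 0}, {"x": 0, "y": 0, "z": 0, "spin": -23, "fingers": 0}, {"x": 0, "y": 0, "z": 0, "spin": -23, "fingers": 0}])

```text
time: 8.15
ee_pos: [0.5091, 0.3704, 0.0596]
tool_rot: [[-0.986, -0.167, -0.0], [-0.167, 0.986, 0.001], [0.0, 0.001, -1.0]]
wrist_force: [-3.0, 4.1, 0.3]
grip_width: 0.0156
gripper_force: 45.0
```

```bash
python3 - <<'E'
from bench import ctrl
s=ctrl.read_state();print(s['wrist_force'],s['torque'],s['grip_width'],s['ee_pos'],s['effort'])
E
```

```text
[-3.04037623  4.11351972  0.34994164] [0.79914583 0.32013916 0.10429067] 0.015581097121820788 [0.50910779 0.37042775 0.05956784] [ -3.17508459 -64.28363085 -27.33908594  -1.20828297   0.19538156
  -1.17207941]
```

send_rows(commands=[{"x": 0, "y": 0, "z": 0, "spin": -3, "fingers": 0}, {"x": 0, "y": 0, "z": 0, "spin": -6, "fingers": 0}, {"x": 0, "y": 0, "z": 0, "spin": -6, "fingers": 0}])

```text
time: 8.45
ee_pos: [0.5091, 0.3705, 0.0595]
tool_rot: [[-0.964, -0.265, -0.001], [-0.265, 0.964, 0.001], [0.0, 0.001, -1.0]]
wrist_force: [-2.9, 4.7, -0.1]
grip_width: 0.016
gripper_force: 45.8
```

```bash
python3 - <<'E'
from bench import ctrl
s=ctrl.read_state();print(s['wrist_force'],s['torque'],s['grip_width'],s['tool_rot'][:2,0])
E
```

```text
[-2.94114353  4.7117696  -0.1020585 ] [ 1.00712491  0.36345573 -0.84172386] 0.016010164415098782 [-0.96420531 -0.26515677]
```

send_rows(commands=[{"x": 0, "y": 0, "z": 0, "spin": -3, "fingers": 0}, {"x": 0, "y": 0, "z": 0, "spin": -5, "fingers": 0}, {"x": 0, "y": 0, "z": 0, "spin": -5, "fingers": 0}])

```text
time: 8.75
ee_pos: [0.5091, 0.3705, 0.0596]
tool_rot: [[-0.938, -0.346, -0.001], [-0.346, 0.938, 0.002], [0.0, 0.002, -1.0]]
wrist_force: [-2.6, 4.4, -0.2]
grip_width: 0.0168
gripper_force: 50.2
```

```bash
python3 - <<'E'
from bench import ctrl
s=ctrl.read_state();print(s['wrist_force'],s['torque'],s['grip_width'],s['tool_rot'][:2,0])
E
```

```text
[-2.62112741  4.39889832 -0.18068093] [ 0.95210025  0.39949282 -1.38304389] 0.016821097181688893 [-0.93807225 -0.34643969]
```

Torque rose to 0.8 and then 1.4 N m, so the stop is reached. I release and rise.

send_rows(commands=[{"x": 0, "y": 0, "z": 0, "spin": 5, "fingers": 0}, {"x": 0, "y": 0, "z": 0, "spin": 7, "fingers": 0}, {"x": 0, "y": 0, "z": 0, "spin": 7, "fingers": 0.5}, {"x": 0, "y": 0, "z": 0, "spin": 7, "fingers": 0.5}, {"x": 0, "y": 0, "z": 0, "spin": 7, "fingers": 0.5}])

```text
time: 9.25
ee_pos: [0.5096, 0.3694, 0.0595]
tool_rot: [[-0.972, -0.234, 0.0], [-0.234, 0.972, -0.0], [-0.0, -0.0, -1.0]]
wrist_force: [-0.7, -0.6, -0.2]
grip_width: 0.0374
gripper_force: 0.0
```

send_rows(commands=[{"x": 0, "y": 0, "z": -40, "spin": 0, "fingers": 0.5}, {"x": 0, "y": 0, "z": -90, "spin": 0, "fingers": 0.6}, {"x": 0, "y": 0, "z": -140, "spin": 0, "fingers": 1}, {"x": 0, "y": 0, "z": -165, "spin": 0, "fingers": 1}, {"x": 0, "y": 0, "z": -165, "spin": 0, "fingers": 1}])

```text
time: 9.75
ee_pos: [0.5116, 0.3709, 0.2294]
tool_rot: [[-0.972, -0.234, 0.006], [-0.234, 0.972, 0.004], [-0.007, 0.003, -1.0]]
wrist_force: [0.2, -0.1, -0.3]
grip_width: 0.0758
gripper_force: 0.0
```

```bash
python3 - <<'E'
from bench import ctrl
from h import *
c,s,im=grab(ctrl,"wrist","w4")
print(s['ee_pos'],np.degrees(np.arctan2(*s['tool_rot'][1::-1,0])),s['joint_pos'])
g=im.max(2);p=proj(c,[.509,.37,.06]);print(p)
x,y=map(int,p)
for th in(55,65,75):
    for q in blobs(g<th,(x-50,y-50,x+50,y+50),150)[:1]:
        r=cv2.minAreaRect(q);B=cv2.boxPoints(r);W=[plane(c,k,.06)[:2] for k in B]
        i=0 if np.linalg.norm(W[1]-W[0])>np.linalg.norm(W[2]-W[1]) else 1
        d=W[i+1]-W[i];print(th,r,'len',np.linalg.norm(d),'ang',np.degrees(np.arctan2(d[1],d[0]))%180,'ctr',np.mean(W,0))
E
```

```text
[0.51158726 0.37093835 0.22936916] -166.4652977290798 [ 6.25204730e-01  3.30341808e-01  1.58838487e+00 -3.95579661e-04
  1.21519037e+00 -1.18168971e+00]
[276.21289106 187.92684487]
55 ((278.02947998046875, 174.62460327148438), (25.308847427368164, 46.78128433227539), 13.240520477294922) len 0.05087145415827963 ang 179.8650570745435 ctr [0.49471952 0.3685369 ]
65 ((278.0, 188.0), (74.0, 28.0), 90.0) len 0.08233603769082522 ang 14.129487220285055 ctr [0.50970881 0.37218512]
75 ((275.5, 157.0), (40.0, 99.0), 90.0) len 0.10453745111039793 ang 103.53741992522941 ctr [0.47675055 0.36151388]
```

```bash
python3 - <<'E'
from h import *
c,im=load("w4");g=im.max(2);m=im.min(2)
L=[]
for y in list(range(155,172))+list(range(205,224)):
    r=np.where(g[y,255:302]<62)[0]+255
    if 8<len(r)<22:L.append((y,r.min(),r.max()))
L=np.array(L);print(L[::3].tolist())
mid=(L[:,1]+L[:,2])/2;k=np.polyfit(L[:,0],mid,1);f=lambda y:(np.polyval(k,y),y)
for z in(.06,.092):
    d=plane(c,f(155),z)-plane(c,f(222),z);print('bar',np.degrees(np.arctan2(d[1],d[0]))%180)
im8=np.clip(im[90:290,180:380]*1.3,0,255).astype(np.uint8)
cv2.imwrite("pics/z4.png",cv2.resize(im8,(600,600),interpolation=cv2.INTER_CUBIC)[:,:,::-1])
E
```

```text
[[155, 273, 286], [158, 272, 286], [161, 272, 286], [164, 272, 286], [167, 272, 286], [170, 272, 286], [206, 272, 283]]
bar 11.520907777197948
bar 11.520907777197891
```

View pics/z4.png

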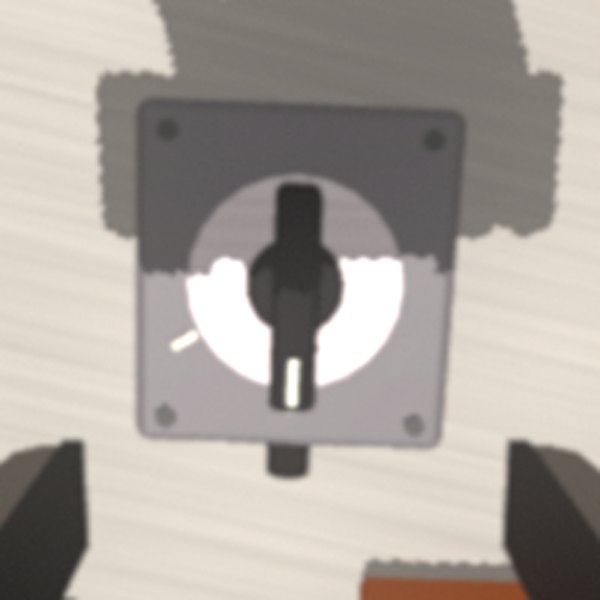

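The bar now lies along the box's axis with the pointer at the off mark, (292,385) in the crop. Bar and box agree at about 11°, so the isolator is off. Now to the mallet.

send_rows(commands=[{"x": 50, "y": -131, "z": 0, "spin": 8.2, "fingers": 1}, {"x": 50, "y": -131, "z": 0, "spin": 16.4, "fingers": 1}, {"x": 50, "y": -131, "z": 0, "spin": 24.6, "fingers": 1}, {"x": 50, "y": -131, "z": 0, "spin": 32.8, "fingers": 1}, {"x": 50, "y": -131, "z": 0, "spin": 40.5, "fingers": 1}])

```text
time: 10.3
ee_pos: [0.4904, 0.2287, 0.2226]
tool_rot: [[-0.888, 0.46, -0.003], [0.46, 0.888, -0.001], [0.002, -0.002, -1.0]]
wrist_force: [0.6, -0.4, -0.3]
grip_width: 0.0922
gripper_force: 0.0
```

send_rows(commands=[{"x": -47, "y": -132, "z": 0, "spin": 8.2, "fingers": 1}, {"x": -47, "y": -132, "z": 0, "spin": 16.4, "fingers": 1}, {"x": -47, "y": -132, "z": 0, "spin": 24.6, "fingers": 1}, {"x": -47, "y": -132, "z": 0, "spin": 32.8, "fingers": 1}, {"x": -47, "y": -132, "z": 0, "spin": 40.5, "fingers": 1}])

```text
time: 10.8
ee_pos: [0.4723, 0.09, 0.2227]
tool_rot: [[-0.376, 0.927, -0.003], [0.927, 0.376, -0.001], [0.0, -0.003, -1.0]]
wrist_force: [0.8, 0.3, -0.0]
grip_width: 0.0916
gripper_force: 0.0
```

send_rows(commands=[{"x": -121, "y": -70, "z": 0, "spin": 8.2, "fingers": 1}, {"x": -121, "y": -70, "z": 0, "spin": 16.4, "fingers": 1}, {"x": -121, "y": -70, "z": 0, "spin": 24.6, "fingers": 1}, {"x": -121, "y": -70, "z": 0, "spin": 32.8, "fingers": 1}, {"x": -121, "y": -70, "z": 0, "spin": 40.5, "fingers": 1}])

```text
time: 11.3
ee_pos: [0.4539, -0.0483, 0.2227]
tool_rot: [[0.316, 0.949, -0.003], [0.949, -0.316, 0.0], [-0.001, -0.003, -1.0]]
wrist_force: [-0.1, 1.2, 1.2]
grip_width: 0.092
gripper_force: 0.0
```

send_rows(commands=[{"x": -138, "y": 26, "z": 0, "spin": 8.2, "fingers": 1}, {"x": -138, "y": 26, "z": 0, "spin": 16.4, "fingers": 1}, {"x": -138, "y": 26, "z": 0, "spin": 24.6, "fingers": 1}, {"x": -138, "y": 26, "z": 0, "spin": 32.8, "fingers": 1}, {"x": -138, "y": 26, "z": 0, "spin": 40.5, "fingers": 1}])

```text
time: 11.8
ee_pos: [0.436, -0.1872, 0.2225]
tool_rot: [[0.857, 0.516, -0.003], [0.516, -0.857, 0.001], [-0.002, -0.003, -1.0]]
wrist_force: [0.6, -0.2, -0.8]
grip_width: 0.092
gripper_force: 0.0
```

send_rows(commands=[{"x": -88, "y": 109, "z": 0, "spin": 8.2, "fingers": 1}, {"x": -88, "y": 109, "z": 0, "spin": 16.4, "fingers": 1}, {"x": -88, "y": 109, "z": 0, "spin": 24.6, "fingers": 1}, {"x": -88, "y": 109, "z": 0, "spin": 32.8, "fingers": 1}, {"x": -88, "y": 109, "z": 0, "spin": 40.5, "fingers": 1}])

```text
time: 12.3
ee_pos: [0.4181, -0.3258, 0.2221]
tool_rot: [[0.986, -0.164, -0.003], [-0.164, -0.986, 0.002], [-0.003, -0.002, -1.0]]
wrist_force: [0.7, 0.3, 0.0]
grip_width: 0.0918
gripper_force: 0.0
```

```bash
python3 - <<'E'
from bench import ctrl
from h import *
c,s,im=grab(ctrl,"wrist","w5")
print(s['time'],s['ee_pos'],np.degrees(np.arctan2(*s['tool_rot'][1::-1,0])),s['joint_pos'])
E
```

```text
12.3 [ 0.41806017 -0.32581038  0.22210958] -9.424663515876412 [-6.64657033e-01  1.81091866e-01  1.80324555e+00 -2.86873846e-04
  1.16099991e+00  1.07074816e+00]
```

View pics/w5.png

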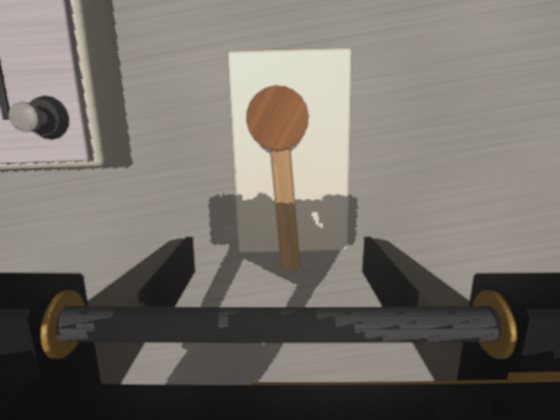

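This wrist view shows the mallet head at (278,119) with its handle running to (291,268) on the white board. At the left is the proud pin: head (25,117), boss (47,117). I take a second wrist position to get heights.

send_rows(commands=[{"x": 0, "y": -40, "z": 0, "spin": 0, "fingers": 1}, {"x": 0, "y": -80, "z": 0, "spin": 0, "fingers": 1}, {"x": 0, "y": -80, "z": 0, "spin": 0, "fingers": 1}, {"x": 0, "y": -80, "z": 0, "spin": 0, "fingers": 1}])

```text
time: 12.75
ee_pos: [0.4316, -0.2453, 0.2234]
tool_rot: [[0.988, -0.151, -0.002], [-0.151, -0.988, 0.0], [-0.002, -0.0, -1.0]]
wrist_force: [0.5, -0.7, 0.4]
grip_width: 0.0917
gripper_force: 0.0
```

```bash
cat > m.py <<'E'
from bench import ctrl
from h import *
def mal(tag,box):
    c,im=load(tag);h=cv2.cvtColor(im.astype(np.uint8),cv2.COLOR_RGB2HSV)
    m=(h[...,1]>95)&(h[...,0]<25)&(h[...,2]>40)
    k=blobs(m,box,300);q=np.zeros(m.shape,np.uint8);cv2.drawContours(q,k[:2],-1,255,-1)
    # head: opening with big disk
    o=cv2.morphologyEx(q,cv2.MORPH_OPEN,cv2.getStructuringElement(cv2.MORPH_ELLIPSE,(37,37)))
    cc=max(cv2.findContours(o,0,1)[0],key=cv2.contourArea);e=cv2.fitEllipse(cc)
    H=cv2.subtract(q,cv2.dilate(o,np.ones((9,9),np.uint8)));ys=[]
    for y in range(100,300):
        r=np.where(H[y]>0)[0]
        if 10<len(r)<32:ys.append((y,r.min(),r.max()+1))
    return c,im,e,np.array(ys,float)
E
python3 - <<'E'
from m import *
c,s,im=grab(ctrl,"wrist","w6");print(s['ee_pos'],s['wrist_force'])
r={}
for t,b in(('w5',(215,70,340,285)),('w6',(280,60,480,285))):
    c,im,e,ys=mal(t,b);mid=ys[:,1:].mean(1);k=np.polyfit(ys[:,0],mid,1);r[t]=(c,e,ys,k)
    print(t,'head',e,'rows',ys[[0,-1]].tolist(),'w',np.diff(ys[:,1:]).mean(),'k',k)
    for z in(.055,.08):
        f=lambda y:(np.polyval(k,y),y);A=plane(c,f(ys[-1,0]),z);B=plane(c,f(ys[0,0]),z);d=B-A
        print(z,'handle end',A[:2],'ang',np.degrees(np.arctan2(d[1],d[0])),'head',plane(c,e[0],z)[:2],'dia mm',e[1][0]/333*(-cam(c)[2].T@cam(c)[3])[2]*1e3)
print('head top tri',tri((r['w5'][0],r['w5'][1][0]),(r['w6'][0],r['w6'][1][0])))
E
```

```text
[ 0.43163695 -0.24525289  0.22343929] [ 0.5493693  -0.73846702  0.4057407 ]
w5 head ((276.98614501953125, 117.80963897705078), (58.76176834106445, 62.73332214355469), 178.3773193359375) rows [[155.0, 272.0, 290.0], [268.0, 283.0, 298.0]] w 17.412280701754387 k [8.89147648e-02 2.67023475e+02]
0.055 handle end [ 0.32432494 -0.3242149 ] ang -4.167378753470451 head [ 0.49223879 -0.33592976] dia mm 72.74351394760126
0.08 handle end [ 0.33541693 -0.32507566] ang -4.167378753470432 head [ 0.4915798  -0.33597069] dia mm 72.74351394760126
w6 head ((362.5865478515625, 119.3174819946289), (58.896934509277344, 63.353511810302734), 36.158721923828125) rows [[156.0, 348.0, 368.0], [269.0, 352.0, 363.0]] w 17.55263157894737 k [-1.39790608e-02  3.60843357e+02]
0.055 handle end [ 0.32465901 -0.32098051] ang -6.174090276322577 head [ 0.491364   -0.34270439] dia mm 73.16667454344646
0.08 handle end [ 0.33661667 -0.31636896] ang -6.174090276322557 head [ 0.49170233 -0.33657869] dia mm 73.16667454344646
head top tri (array([ 0.49162624, -0.33599188,  0.08232111]), [np.float64(0.10897479967290452), np.float64(0.10897479967283318)])
```

send_rows(commands=[{"x": 21, "y": 45, "z": 0, "spin": -4, "fingers": 0.6}, {"x": 21, "y": 84, "z": 40, "spin": -4.3, "fingers": 0.6}, {"x": 21, "y": 84, "z": 80, "spin": -4.3, "fingers": 0.6}, {"x": 21, "y": 84, "z": 90, "spin": -4.3, "fingers": 0.6}, {"x": 21, "y": 84, "z": 90, "spin": -4.3, "fingers": 0.6}])

```text
time: 13.3
ee_pos: [0.4381, -0.3319, 0.1327]
tool_rot: [[0.997, -0.082, -0.004], [-0.082, -0.997, 0.003], [-0.004, -0.003, -1.0]]
wrist_force: [0.2, 0.5, 0.6]
grip_width: 0.0557
gripper_force: 0.0
```

send_rows(commands=[{"x": 0, "y": 0, "z": 0, "spin": 0, "fingers": 0.6}])

```text
time: 13.4
ee_pos: [0.4403, -0.3327, 0.1357]
tool_rot: [[0.997, -0.081, 0.001], [-0.081, -0.997, -0.001], [0.001, 0.001, -1.0]]
wrist_force: [-0.3, -0.1, -0.4]
grip_width: 0.055
gripper_force: 0.0
```

Aligned. I descend 92 mm and grip.

send_rows(commands=[{"x": 0, "y": 0, "z": 40, "spin": 0, "fingers": 0.6}, {"x": 0, "y": 0, "z": 75, "spin": 0, "fingers": 0.6}, {"x": 0, "y": 0, "z": 90, "spin": 0, "fingers": 0.5}, {"x": 0, "y": 0, "z": 92, "spin": 0, "fingers": 0.4}, {"x": 0, "y": 0, "z": 92, "spin": 0, "fingers": 0.4}])

```text
time: 13.9
ee_pos: [0.441, -0.3328, 0.0441]
tool_rot: [[0.997, -0.08, 0.002], [-0.08, -0.997, -0.001], [0.002, 0.001, -1.0]]
wrist_force: [0.1, -0.2, 0.9]
grip_width: 0.0369
gripper_force: 0.0
```

send_rows(commands=[{"x": 0, "y": 0, "z": 0, "spin": 0, "fingers": 0.3}, {"x": 0, "y": 0, "z": 0, "spin": 0, "fingers": 0.2}, {"x": 0, "y": 0, "z": 0, "spin": 0, "fingers": 0}, {"x": 0, "y": 0, "z": 0, "spin": 0, "fingers": 0}, {"x": 0, "y": 0, "z": 0, "spin": 0, "fingers": 0}], squeeze=60)

```text
time: 14.4
ee_pos: [0.4398, -0.3324, 0.0428]
tool_rot: [[0.997, -0.081, 0.0], [-0.081, -0.997, -0.0], [0.0, 0.0, -1.0]]
wrist_force: [0.2, 0.8, 2.2]
grip_width: 0.0007
gripper_force: 0.8
```

It missed again, closed on top of the handle. Both misses fit fingertips standing about 17 mm behind the reported TCP instead of 14 mm ahead: the isolator contact puts its top at 0.092, and the wrist view of the tips agrees. So I must go about 31 mm lower than computed, and only so deep that the body stays clear of the mallet head.

send_rows(commands=[{"x": -8, "y": 0, "z": -15, "spin": 0, "fingers": 0.5}, {"x": -8, "y": 0, "z": -15, "spin": 0, "fingers": 0.5}, {"x": -8, "y": 0, "z": -15, "spin": 0, "fingers": 0.5}, {"x": -8, "y": 0, "z": -15, "spin": 0, "fingers": 0.5}, {"x": -8, "y": 0, "z": -8, "spin": 0, "fingers": 0.5}])

```text
time: 14.9
ee_pos: [0.4324, -0.332, 0.0505]
tool_rot: [[0.997, -0.081, 0.001], [-0.081, -0.997, -0.001], [0.001, 0.001, -1.0]]
wrist_force: [0.5, -0.3, 0.8]
grip_width: 0.0383
gripper_force: 0.0
```

send_rows(commands=[{"x": 0, "y": 0, "z": 10, "spin": 0, "fingers": 0.5}, {"x": 0, "y": 0, "z": 20, "spin": 0, "fingers": 0.5}, {"x": 0, "y": 0, "z": 24, "spin": 0, "fingers": 0.5}, {"x": 0, "y": 0, "z": 24, "spin": 0, "fingers": 0.5}])

```text
time: 15.3
ee_pos: [0.4312, -0.3312, 0.0253]
tool_rot: [[0.997, -0.081, -0.002], [-0.081, -0.997, 0.001], [-0.002, -0.001, -1.0]]
wrist_force: [-0.9, -0.4, -0.3]
grip_width: 0.046
gripper_force: 0.0
```

send_rows(commands=[{"x": 0, "y": 0, "z": 3, "spin": 0, "fingers": 0.5}, {"x": 0, "y": 0, "z": 6, "spin": 0, "fingers": 0.4}, {"x": 0, "y": 0, "z": 8, "spin": 0, "fingers": 0.3}, {"x": 0, "y": 0, "z": 8, "spin": 0, "fingers": 0.3}])

```text
time: 15.7
ee_pos: [0.4317, -0.3317, 0.0184]
tool_rot: [[0.997, -0.081, -0.0], [-0.081, -0.997, 0.0], [-0.0, -0.0, -1.0]]
wrist_force: [0.4, 0.9, -0.3]
grip_width: 0.0277
gripper_force: 0.0
```

send_rows(commands=[{"x": 0, "y": 0, "z": 0, "spin": 0, "fingers": 0.2}, {"x": 0, "y": 0, "z": 0, "spin": 0, "fingers": 0}, {"x": 0, "y": 0, "z": 0, "spin": 0, "fingers": 0}, {"x": 0, "y": 0, "z": 0, "spin": 0, "fingers": 0}], squeeze=60)

```text
time: 16.1
ee_pos: [0.4318, -0.3318, 0.0186]
tool_rot: [[0.997, -0.081, 0.0], [-0.081, -0.997, -0.0], [0.0, 0.0, -1.0]]
wrist_force: [-0.1, 0.4, -1.2]
grip_width: 0.0212
gripper_force: 60.0
```

Gripped: 21 mm wide, 60 N. Before the blow I locate the pin from w5, w6 and top.

```bash
cat > p.py <<'E'
from bench import ctrl
from h import *
T=ctrl.calibration("top")
def circ(c,im,X,sc=6,r=28):
    p=proj(c,X);x0,y0=[int(max(0,v-r)) for v in p]
    g=cv2.cvtColor(im.astype(np.uint8)[y0:y0+2*r,x0:x0+2*r],cv2.COLOR_RGB2GRAY);return p,(x0,y0),g
E
python3 - <<'E'
from p import *
np.set_printoptions(linewidth=250)
for t in('w5','w6'):
    c,im=load(t);p,o,g=circ(c,im,[.5287,-.1165,.118]);print(t,p,o);print(g[6:46:2,::2])
im=np.load("pics/top0.npy");p,o,g=circ(T,im,[.5287,-.1165,.118],r=12);print('top',p,o);print(g)
E
```

```text
w5 [ 20.20526239 117.24469057] (0, 89)
[[ 66  67  55  87 169 178 177 178 178 178 179 178 178 179 179 179 180 179 178 172 164 140 121 134 154 163 171 178]
 [ 66  67  60  64 156 176 176 177 177 177 177 178 177 177 177 177 177 165 132  95  74  54  48  52  57  67  91 135]
 [ 66  67  64  51 146 177 177 177 178 178 179 179 179 179 180 175 139  93  66  62  59  56  54  49  48  46  46  55]
 [ 66  67  65  46 123 177 178 178 175 168 158 154 159 166 167 132  78  66  67  68  67  67  67  62  53  47  47  45]
 [ 66  66  67  51 101 174 173 160 150 143 142 140 137 135 113  78  68  67  67  67  68  67  68  67  65  58  47  44]
 [ 78  66  67  55  77 165 159 145 147 147 149 150 150 148 138 109  77  69  64  59  60  65  66  67  67  66  58  47]
 [107  68  67  61  51 141 144 145 147 147 148 150 153 156 152 146 124  80  61  42  40  56  53  63  66  68  66  58]
 [133  72  66  63  58 131 146 147 148 148 148 151 155 162 167 163 151 110  68  58  40  38  36  42  60  66  68  66]
 [146  79  66  66  76 140 149 149 150 150 152 154 159 165 172 172 159 133  80  62  57  51  43  36  42  51  66  67]
 [164  91  65  66  93 143 
[... 5300 characters left out ...]
4  93]
 [122 124 118  46  14  24  27  10  22  21  36  49  51  54  31  31  34  79 132 125 125 115 102  97]
 [125 124 124 102  43  23  24  27  31   8  16  16  19  22  27  19  64 111 126 129 127 124 110 100]
 [121 125 126 125  96  45  19  24  37  26  32  28  24  30  19  48  99 126 122 126 127 121 111  98]
 [124 121 120 123 125  95  50  14  14  17  28  24  18  29  73 107 120 126 123 123 125 118 102  98]
 [124 123 121 122 127 120 103  92  64  36  53  49  68 101 111 129 125 124 123 126 128 118 104  95]
 [122 123 122 126 125 128 128 129 110 102 106 108 112 120 123 122 119 124 121 123 122 120 104  86]
 [120 121 118 120 125 124 124 126 122 126 127 128 125 127 122 125 124 124 123 122 123 119 103  85]]
```

```bash
python3 - <<'E'
from p import *
c5,_=load('w5');c6,_=load('w6')
P=[(c5,(22.5,115.9)),(c6,(115.8,114)),(T,(360.3,219.8))]
print(tri(*P),tri(P[1],P[2]),tri(P[0],P[2]))
for z in(.112,.118):print(z,[plane(c,q,z)[:2].round(4) for c,q in P])
s=ctrl.read_state();print(s['ee_pos'],s['joint_pos'])
E
```

```text
(array([ 0.52973745, -0.11743925,  0.11627135]), [np.float64(0.15378680740100684), np.float64(0.5176658976064645), np.float64(0.5328530344396027)]) (array([ 0.52970522, -0.11741849,  0.11667574]), [np.float64(0.5063881943818926), np.float64(0.5063881943817738)]) (array([ 0.5300067 , -0.11749385,  0.11612836]), [np.float64(0.28658311239889117), np.float64(0.2865831123991475)])
0.112 [array([ 0.5304, -0.1145]), array([ 0.5297, -0.1153]), array([ 0.5309, -0.1183])]
0.118 [array([ 0.5294, -0.1189]), array([ 0.529 , -0.1181]), array([ 0.53  , -0.1172])]
[ 0.43184192 -0.331813    0.01858705] [-6.57870216e-01  4.64968814e-01  1.93742432e+00 -7.84707271e-05
  7.38969952e-01  9.94031969e-01]
```

send_rows(commands=[{"x": 0, "y": 0, "z": -15, "spin": 0, "fingers": 0}, {"x": 0, "y": 0, "z": -40, "spin": 0, "fingers": 0}, {"x": 0, "y": 0, "z": -80, "spin": 0, "fingers": 0}, {"x": 0, "y": 0, "z": -120, "spin": 0, "fingers": 0}, {"x": 0, "y": 0, "z": -140, "spin": 0, "fingers": 0}])

```text
time: 16.6
ee_pos: [0.4326, -0.3323, 0.1615]
tool_rot: [[0.997, -0.081, 0.002], [-0.081, -0.997, -0.002], [0.003, 0.002, -1.0]]
wrist_force: [0.5, -1.2, -2.9]
grip_width: 0.0216
gripper_force: 60.0
```

```bash
python3 - <<'E'
from bench import ctrl
s=ctrl.read_state();print(s['ee_pos'],s['wrist_force'],s['torque'],s['grip_width'])
E
```

```text
[ 0.43260612 -0.33228194  0.16154921] [ 0.51127569 -1.17358822 -2.94167686] [-0.03429165  0.09624779 -0.04112828] 0.021594801569894885
```

send_rows(commands=[{"x": 5, "y": -45, "z": -15, "spin": 0, "fingers": 0}, {"x": 10, "y": -95, "z": -15, "spin": 0, "fingers": 0}, {"x": 15, "y": -145, "z": -15, "spin": 0, "fingers": 0}, {"x": 20, "y": -195, "z": -15, "spin": 0, "fingers": 0}, {"x": 20, "y": -221, "z": -10, "spin": 0, "fingers": 0}])

```text
time: 17.1
ee_pos: [0.4698, -0.1099, 0.1688]
tool_rot: [[0.997, -0.079, 0.001], [-0.079, -0.997, 0.001], [0.0, -0.001, -1.0]]
wrist_force: [-0.3, -1.7, -4.8]
grip_width: 0.0217
gripper_force: 60.0
```

send_rows(commands=[{"x": 0, "y": 0, "z": 0, "spin": 0, "fingers": 0}, {"x": 0, "y": 0, "z": 0, "spin": 0, "fingers": 0}, {"x": 0, "y": 0, "z": 0, "spin": 0, "fingers": 0}, {"x": 0, "y": 0, "z": 0, "spin": 0, "fingers": 0}])

```text
time: 17.5
ee_pos: [0.4695, -0.114, 0.1685]
tool_rot: [[0.997, -0.082, -0.0], [-0.082, -0.997, -0.0], [-0.0, 0.0, -1.0]]
wrist_force: [1.4, -0.1, -3.0]
grip_width: 0.022
gripper_force: 60.0
```

```bash
python3 - <<'E'
from p import *
s=ctrl.read_state();print(s['ee_pos'],s['tool_rot'][:2,0],s['grip_width'],s['torque'])
c,s,im=grab(ctrl,"wrist","w7");grab(ctrl,"side","s7");grab(ctrl,"top","t7")
h=cv2.cvtColor(im,cv2.COLOR_RGB2HSV);m=(h[...,1]>95)&(h[...,0]<25)&(h[...,2]>40)
for b in blobs(m,(150,20,450,300),300)[:2]:print(cv2.minAreaRect(b),cv2.boundingRect(b))
# expected mallet head-top centre
H=s['ee_pos']+s['tool_rot']@np.array([.06,0,0]);H[2]=s['ee_pos'][2]-.0066+.074;print('exp head top px',proj(c,H),'pin px',proj(c,[.5297,-.1175,.118]))
o=np.vstack([np.hstack([cv2.resize(im[20:320,80:480],(400,300)),cv2.resize(np.load('pics/s7.npy')[100:220,220:380],(400,300))]),np.hstack([cv2.resize(np.load('pics/t7.npy')[150:270,290:450],(400,300)),np.zeros((300,400,3),np.uint8)])])
cv2.imwrite("pics/m7.png",o[:,:,::-1])
E
```

```text
[ 0.46951007 -0.11400776  0.16849287] [ 0.99661    -0.08227098] 0.022019463831211283 [ 0.02467367  0.12265975 -0.00762541]
((292.23992919921875, 172.50021362304688), (237.51638793945312, 161.66659545898438), 67.08309936523438) (198, 56, 162, 244)
exp head top px [279.82185165 142.38065974] pin px [277.06193059 135.04046429]
```

The mallet is level, and its head sits within 1.5 mm of the pin axis in plan. Strike now.

send_rows(commands=[{"x": 0, "y": 1, "z": -15, "spin": 0, "fingers": 0}, {"x": 0, "y": -1, "z": 20, "spin": 0, "fingers": 0}, {"x": 0, "y": -1, "z": 64, "spin": 0, "fingers": 0}, {"x": 0, "y": -1, "z": 64, "spin": 0, "fingers": 0}, {"x": 0, "y": -1, "z": 20, "spin": 0, "fingers": 0}])

```text
time: 18.15
ee_pos: [0.465, -0.1113, 0.1446]
tool_rot: [[0.997, -0.082, -0.012], [-0.081, -0.997, 0.003], [-0.012, -0.002, -1.0]]
wrist_force: [1.2, 0.2, -2.7]
grip_width: 0.0218
gripper_force: 60.0
```

```bash
python3 - <<'E'
from p import *
s=ctrl.read_state();print(s['ee_pos'],s['wrist_force'],s['torque'],s['grip_width'])
E
```

```text
[ 0.46500617 -0.1112887   0.14460269] [ 1.22408453  0.24886238 -2.72431479] [0.01804    0.07893502 0.00459603] 0.021773457831976126
```

send_rows(commands=[{"x": 0, "y": 0, "z": -45, "spin": 0, "fingers": 0}, {"x": -10, "y": 40, "z": -75, "spin": 0, "fingers": 0}, {"x": -20, "y": 85, "z": -75, "spin": 0, "fingers": 0}, {"x": -27, "y": 135, "z": -75, "spin": 0, "fingers": 0}, {"x": -27, "y": 135, "z": -75, "spin": 0, "fingers": 0}])

```text
time: 18.65
ee_pos: [0.4304, -0.2495, 0.2257]
tool_rot: [[0.996, -0.085, 0.001], [-0.085, -0.996, -0.003], [0.001, 0.003, -1.0]]
wrist_force: [0.6, 1.7, -3.1]
grip_width: 0.0215
gripper_force: 60.0
```

send_rows(commands=[{"x": 0, "y": 0, "z": 0, "spin": 0, "fingers": 0}, {"x": 0, "y": 0, "z": 0, "spin": 0, "fingers": 0}])

```text
time: 18.85
ee_pos: [0.4316, -0.2439, 0.2241]
tool_rot: [[0.997, -0.081, -0.0], [-0.081, -0.997, 0.001], [-0.0, -0.001, -1.0]]
wrist_force: [-0.9, 0.5, -4.0]
grip_width: 0.0217
gripper_force: 60.0
```

```bash
python3 - <<'E'
from p import *
np.set_printoptions(linewidth=250)
c,s,im=grab(ctrl,"wrist","w8");grab(ctrl,"top","t8");grab(ctrl,"side","s8")
print(s['ee_pos'],s['wrist_force'])
p,o,g=circ(c,im,[.5297,-.1175,.1]);print(p,o,'home px',p,'proud px',proj(c,[.5297,-.1175,.12]),'boss foot',proj(c,[.5297,-.1175,.082]));print(g[4:52:2,::2])
t=np.load('pics/t8.npy');p,o,g=circ(T,t,[.5297,-.1175,.1],r=12);print('top home',p,'proud',proj(T,[.5297,-.1175,.118]),o);print(g)
E
```

```text
[ 0.43164127 -0.24388416  0.22410428] [-0.87180692  0.47030675 -3.97200022]
[131.65999363 103.14505074] (103, 75) home px [131.65999363 103.14505074] proud px [121.61895189 101.47421026] boss foot [139.6640048  104.47993214]
[[213 213 213 213 213 213 213 213 213 213 213 213 213 214 213 213 213 214 214 214 214 214 214 214 214 214 214 214]
 [211 211 212 212 212 212 213 213 213 214 213 213 214 215 215 213 207 204 202 211 216 216 215 215 215 215 216 216]
 [212 213 212 212 212 213 213 212 213 213 213 212 212 196 160 145 125 110 103 132 159 184 203 214 215 215 216 217]
 [214 213 213 213 214 214 214 215 215 215 215 212 173 118  74  71  70  64  61  61  66  79 111 175 211 215 214 214]
 [211 212 212 212 212 212 212 213 213 213 198 150  97  81  83  84  82  82  81  75  64  58  60  89 160 207 218 218]
 [214 214 214 213 213 214 214 213 214 206 135  90 100 114 124 125 104  91  86  85  82  69  59  57  70 133 201 214]
 [208 213 214 213 213 214 214 214 214 166 105 141 156 164 167 166 159 150 121  88  85  82  72  60  58  66 142 211]
 [205 213 213 213 213 214 213 214 194 122 145 167 173 175 177 182 185 
[... 3644 characters left out ...]
2 111]
 [131 134 134 125  51  15  35  43  43  48  81  92  92  86  73  56  38  32  82 136 133 131 122 109]
 [134 135 132 132 105  53   5  29  42  39  50  59  61  59  42  27  31  71 122 139 135 137 129 111]
 [131 128 134 136 132 105  50  12  33  33  40  45  40  44  33  35  48 103 136 131 131 134 130 115]
 [133 129 126 129 131 130 107  48  15  15  21  24  22  14  29  79 113 125 131 134 134 134 125 105]
 [129 130 130 128 130 129 129 110  96  67  38  54  57  72 104 121 137 130 133 130 130 130 127 112]
 [125 130 128 130 133 133 134 135 130 121 108 119 115 119 132 129 131 128 128 130 126 128 130 115]
 [129 131 129 128 130 128 127 133 130 138 135 133 132 132 132 136 130 129 130 129 133 130 126 107]]
```

The head now sits low on its boss: centre at (133,103), where home predicts about (132,103) and proud (122,101). A second blow for certainty, reading the height and force at the bottom.

send_rows(commands=[{"x": 10, "y": -50, "z": 0, "spin": 0, "fingers": 0}, {"x": 20, "y": -100, "z": 0, "spin": 0, "fingers": 0}, {"x": 27, "y": -136, "z": 20, "spin": 0, "fingers": 0}, {"x": 27, "y": -136, "z": 50, "spin": 0, "fingers": 0}, {"x": 27, "y": -136, "z": 50, "spin": 0, "fingers": 0}])

```text
time: 19.5
ee_pos: [0.4674, -0.1085, 0.1706]
tool_rot: [[0.997, -0.077, -0.006], [-0.077, -0.997, 0.001], [-0.006, -0.001, -1.0]]
wrist_force: [-0.3, -0.6, -3.0]
grip_width: 0.0213
gripper_force: 60.0
```

send_rows(commands=[{"x": 0, "y": 0, "z": 0, "spin": 0, "fingers": 0}, {"x": 0, "y": 0, "z": 0, "spin": 0, "fingers": 0}])

```text
time: 19.7
ee_pos: [0.4705, -0.1115, 0.1748]
tool_rot: [[0.997, -0.081, 0.001], [-0.081, -0.997, -0.0], [0.001, 0.0, -1.0]]
wrist_force: [0.1, 0.3, -3.1]
grip_width: 0.0216
gripper_force: 60.0
```

send_rows(commands=[{"x": 0, "y": 0, "z": 25, "spin": 0, "fingers": 0}, {"x": 0, "y": 0, "z": 70, "spin": 0, "fingers": 0}, {"x": 0, "y": 0, "z": 70, "spin": 0, "fingers": 0}])

```text
time: 20.0
ee_pos: [0.4685, -0.1114, 0.1015]
tool_rot: [[0.997, -0.082, -0.003], [-0.082, -0.997, 0.001], [-0.003, -0.0, -1.0]]
wrist_force: [-0.2, 0.2, -1.8]
grip_width: 0.0215
gripper_force: 60.0
```

send_rows(commands=[{"x": 0, "y": 0, "z": -40, "spin": 0, "fingers": 0}, {"x": 0, "y": 0, "z": -80, "spin": 0, "fingers": 0}, {"x": 0, "y": 0, "z": -120, "spin": 0, "fingers": 0}, {"x": 0, "y": 0, "z": -120, "spin": 0, "fingers": 0}])

```text
time: 20.4
ee_pos: [0.4735, -0.1125, 0.2313]
tool_rot: [[0.997, -0.082, 0.011], [-0.082, -0.997, -0.003], [0.011, 0.002, -1.0]]
wrist_force: [0.6, 0.7, -3.2]
grip_width: 0.0215
gripper_force: 60.0
```

```bash
python3 - <<'E'
from p import *
grab(ctrl,"wrist","w9");grab(ctrl,"side","s9")
for t in('w7','w8','w9'):
    c,im=load(t);h=cv2.cvtColor(im.astype(np.uint8),cv2.COLOR_RGB2HSV);m=((h[...,1]>95)&(h[...,0]<25)&(h[...,2]>40)).astype(np.uint8)*255
    m[:, :150]=0;m[:,420:]=0;m[300:]=0
    o=cv2.morphologyEx(m,cv2.MORPH_OPEN,cv2.getStructuringElement(cv2.MORPH_ELLIPSE,(101,101)))
    k=cv2.findContours(o,0,1)[0]
    if k:
        q=max(k,key=cv2.contourArea);print(t,cv2.boundingRect(q),cv2.fitEllipse(q))
s=ctrl.read_state();print(s['ee_pos'],s['torque'])
E
```

```text
w7 (199, 57, 160, 168) ((278.1991882324219, 139.5462646484375), (159.5373992919922, 164.95838928222656), 179.3990478515625)
w8 (194, 64, 169, 174) ((277.77197265625, 149.76327514648438), (168.07496643066406, 170.56634521484375), 179.18130493164062)
w9 (194, 65, 169, 174) ((278.1314697265625, 150.33804321289062), (168.53663635253906, 171.08421325683594), 178.322265625)
[ 0.47047827 -0.11164649  0.22602222] [0.07659426 0.2103825  0.01675502]
```

The head shifted about 6 mm up in the grip at the first blow, roughly 6° of tilt, so the second blow barely reached the pin. I strike once more, deeper by that amount.

send_rows(commands=[{"x": 0, "y": 0, "z": 45, "spin": 0, "fingers": 0}, {"x": 0, "y": 0, "z": 56, "spin": 0, "fingers": 0}, {"x": 0, "y": 0, "z": 56, "spin": 0, "fingers": 0}, {"x": 0, "y": 0, "z": 56, "spin": 0, "fingers": 0}])

```text
time: 20.9
ee_pos: [0.4696, -0.1111, 0.1677]
tool_rot: [[0.997, -0.081, -0.001], [-0.081, -0.997, 0.0], [-0.001, -0.0, -1.0]]
wrist_force: [0.1, -0.3, -3.7]
grip_width: 0.0216
gripper_force: 60.0
```

send_rows(commands=[{"x": 0, "y": 0, "z": 27, "spin": 0, "fingers": 0}, {"x": 0, "y": 0, "z": 73, "spin": 0, "fingers": 0}, {"x": 0, "y": 0, "z": 73, "spin": 0, "fingers": 0}])

```text
time: 21.2
ee_pos: [0.4682, -0.1107, 0.0925]
tool_rot: [[0.997, -0.081, -0.004], [-0.081, -0.997, 0.001], [-0.004, -0.001, -1.0]]
wrist_force: [-1.0, 0.6, -3.1]
grip_width: 0.0218
gripper_force: 60.0
```

```bash
python3 - <<'E'
from bench import ctrl
s=ctrl.read_state();print(s['ee_pos'],s['wrist_force'],s['torque'],s['tool_rot'][:,2])
E
```

```text
[ 0.46824172 -0.11072086  0.09246321] [-0.98183003  0.55638273 -3.0681073 ] [ 0.04007877  0.23325157 -0.04023841] [-4.08568146e-03  9.63639468e-04 -9.99991189e-01]
```

send_rows(commands=[{"x": 0, "y": 0, "z": -40, "spin": 0, "fingers": 0}, {"x": 0, "y": 0, "z": -80, "spin": 0, "fingers": 0}, {"x": -10, "y": 45, "z": -125, "spin": 0, "fingers": 0}, {"x": -20, "y": 90, "z": -125, "spin": 0, "fingers": 0}, {"x": -27, "y": 135, "z": -125, "spin": 0, "fingers": 0}])

```text
time: 21.7
ee_pos: [0.4337, -0.2426, 0.2247]
tool_rot: [[0.997, -0.079, 0.006], [-0.079, -0.997, -0.003], [0.006, 0.003, -1.0]]
wrist_force: [0.2, -0.7, -3.3]
grip_width: 0.0215
gripper_force: 60.0
```

send_rows(commands=[{"x": 0, "y": 0, "z": 0, "spin": 0, "fingers": 0}, {"x": 0, "y": 0, "z": 0, "spin": 0, "fingers": 0}])

```text
time: 21.9
ee_pos: [0.4326, -0.242, 0.2218]
tool_rot: [[0.996, -0.084, 0.002], [-0.084, -0.996, -0.001], [0.002, 0.001, -1.0]]
wrist_force: [-0.6, 0.4, -3.2]
grip_width: 0.0215
gripper_force: 60.0
```

```bash
python3 - <<'E'
from p import *
grab(ctrl,"wrist","w10");grab(ctrl,"top","t10");grab(ctrl,"side","s10")
c,im=load('w10');h=cv2.cvtColor(im.astype(np.uint8),cv2.COLOR_RGB2HSV);m=((h[...,1]>95)&(h[...,0]<25)&(h[...,2]>40)).astype(np.uint8)*255
m[:, :150]=0;m[:,420:]=0;m[300:]=0
o=cv2.morphologyEx(m,cv2.MORPH_OPEN,cv2.getStructuringElement(cv2.MORPH_ELLIPSE,(101,101)))
q=max(cv2.findContours(o,0,1)[0],key=cv2.contourArea);print(cv2.boundingRect(q),cv2.fitEllipse(q))
def head(c,im,lo,z,X=(.5297,-.1175),r=26):
    # centre of bright head inside dark boss, subpixel threshold
    p,o,g=circ(c,im,[*X,z],r=r);G=cv2.resize(g,None,fx=4,fy=4,interpolation=cv2.INTER_CUBIC).astype(int);return p,o,G
for t in('w8','w10'):
    c,im=load(t);g=cv2.cvtColor(im.astype(np.uint8),cv2.COLOR_RGB2GRAY);p=proj(c,[.5297,-.1175,.1]);y=int(round(p[1]));x=int(round(p[0]));b=proj(c,[.5297,-.1175,.082])
    print(t,'home',p,'boss ctr',b,'+2mm',proj(c,[.5297,-.1175,.102]));print(g[y,x-24:x+36].tolist())
T10=np.load('pics/t10.npy')
# compare three pins in top view: offset of bright head centroid from dark ring centroid
g=cv2.cvtColor(T10,cv2.COLOR_RGB2GRAY);g0=cv2.cvtColor(np.load('pics/top0.npy'),cv2.COLOR_RGB2GRAY)
for n,G in(('before',g0),('after',g)):
    for q in((275,210),(321,183),(359,221)):
        w=G[q[1]-14:q[1]+15,q[0]-14:q[0]+15];d=(w<75).astype(np.uint8);
        k=max(cv2.findContours(d,0,1)[0],key=cv2.contourArea);hull=cv2.convexHull(k);M=np.zeros_like(d);cv2.fillConvexPoly(M,hull,1);M=cv2.erode(M,np.ones((3,3)))
        hd=(w>75)&(M>0);print(n,q,'blob',cv2.boundingRect(k),'head cen',[np.mean(v)-14 for v in np.where(hd)][::-1],hd.sum())
E
```

```text
(187, 83, 183, 183) ((277.8450622558594, 172.8666229248047), (178.210693359375, 180.44482421875), 93.5101318359375)
w8 home [131.65999363 103.14505074] boss ctr [139.6640048  104.47993214] +2mm [130.71371353 102.98740912]
[214, 214, 214, 214, 214, 215, 215, 214, 202, 162, 127, 136, 151, 162, 166, 168, 170, 169, 172, 173, 174, 175, 177, 178, 180, 182, 185, 189, 191, 193, 196, 199, 202, 203, 203, 197, 185, 167, 135, 97, 77, 78, 82, 84, 80, 69, 58, 55, 56, 56, 56, 71, 123, 180, 209, 215, 215, 215, 215, 214]
w10 home [132.47730016 104.50626693] boss ctr [140.4706832 105.8155924] +2mm [131.53185864 104.3515758 ]
[219, 219, 219, 219, 219, 219, 219, 219, 218, 202, 156, 129, 144, 157, 166, 169, 172, 173, 174, 175, 176, 177, 178, 180, 181, 184, 185, 187, 191, 193, 195, 198, 201, 203, 206, 205, 198, 186, 168, 137, 101, 79, 78, 84, 86, 81, 71, 60, 57, 56, 56, 56, 70, 122, 182, 212, 220, 220, 219, 219]
before (275, 210) blob (6, 7, 16, 15) head cen [np.float64(-0.7205882352941178), np.float64(-1.1029411764705888)] 68
before (321, 183) blob (6, 6, 16, 16) head cen [np.float64(-0.0625), np.float64(-1.84375)] 64
before (359, 221) blob (6, 8, 15, 15) head cen [np.float64(0.2452830188679247), np.float64(-0.5283018867924536)] 53
after (275, 210) blob (6, 7, 16, 15) head cen [np.float64(-0.6811594202898554), np.float64(-1.1594202898550723)] 69
after (321, 183) blob (6, 6, 16, 15) head cen [np.float64(-0.02941176470588225), np.float64(-1.9264705882352935)] 68
after (359, 221) blob (6, 8, 15, 15) head cen [np.float64(-0.12857142857142811), np.float64(-0.15714285714285658)] 70
```

The mallet head was pushed up again in the grip, which suggests the pin is on its stop. To check, I compare it with a home pin seen from the same relative place.

send_rows(commands=[{"x": 3, "y": -45, "z": 0, "spin": 0, "fingers": 0}, {"x": 6, "y": -95, "z": 0, "spin": 0, "fingers": 0}, {"x": 9, "y": -145, "z": 0, "spin": 0, "fingers": 0}, {"x": 12, "y": -195, "z": 0, "spin": 0, "fingers": 0}, {"x": 12, "y": -220, "z": 0, "spin": 0, "fingers": 0}])

```text
time: 22.55
ee_pos: [0.4623, -0.0179, 0.2198]
tool_rot: [[0.997, -0.077, 0.0], [-0.077, -0.997, 0.001], [-0.0, -0.001, -1.0]]
wrist_force: [0.8, 0.1, -2.6]
grip_width: 0.0212
gripper_force: 60.0
```

send_rows(commands=[{"x": 0, "y": 0, "z": 0, "spin": 0, "fingers": 0}, {"x": 0, "y": 0, "z": 0, "spin": 0, "fingers": 0}, {"x": 0, "y": 0, "z": 0, "spin": 0, "fingers": 0}])

```text
time: 22.85
ee_pos: [0.4622, -0.0224, 0.2195]
tool_rot: [[0.997, -0.08, -0.0], [-0.08, -0.997, -0.0], [-0.0, 0.0, -1.0]]
wrist_force: [0.0, -0.3, -3.9]
grip_width: 0.0216
gripper_force: 60.0
```

```bash
python3 - <<'E'
from p import *
c,s,im=grab(ctrl,"wrist","w11");print(s['ee_pos'])
L=plane(T,(274.3,208.9),.1);P=plane(T,(358.9,220.8),.1);print(L,P)
crops=[]
for t,X in(('w6',P),('w8',P),('w10',P),('w11',L)):
    c,im=load(t);g=cv2.cvtColor(im.astype(np.uint8),cv2.COLOR_RGB2GRAY);p=proj(c,[X[0],X[1],.1]);b=proj(c,[X[0],X[1],.082]);y,x=int(round(p[1])),int(round(p[0]))
    print(t,p,'boss',b)
    for dy in(-4,0,4):print(g[y+dy,x-26:x+36].tolist())
    crops.append(cv2.resize(im[y-30:y+30,x-30:x+40].astype(np.uint8),(350,300),interpolation=cv2.INTER_CUBIC))
cv2.imwrite("pics/m11.png",np.vstack([np.hstack(crops[:2]),np.hstack(crops[2:])])[:,:,::-1])
E
```

```text
[ 0.46219071 -0.02244859  0.21949095]
[0.55939559 0.10112818 0.1       ] [ 0.53003062 -0.11680147  0.1       ]
w6 [123.48216556 113.87863406] boss [131.87973653 114.59423184]
[186, 188, 187, 187, 179, 161, 147, 146, 149, 150, 150, 151, 152, 152, 153, 154, 155, 155, 157, 160, 163, 166, 171, 174, 178, 180, 183, 185, 185, 179, 169, 155, 135, 106, 76, 60, 51, 44, 40, 42, 46, 56, 66, 72, 73, 73, 71, 67, 57, 50, 47, 47, 47, 48, 62, 103, 152, 179, 187, 187, 187, 186]
[186, 186, 185, 184, 175, 155, 139, 139, 143, 145, 146, 147, 148, 148, 149, 149, 151, 151, 152, 154, 156, 158, 161, 163, 165, 167, 170, 172, 174, 174, 171, 164, 151, 130, 98, 73, 62, 55, 46, 42, 41, 41, 41, 43, 51, 61, 69, 72, 67, 58, 49, 47, 47, 47, 46, 57, 97, 148, 178, 189, 190, 189]
[186, 187, 187, 187, 185, 174, 155, 143, 141, 144, 145, 146, 147, 147, 148, 148, 148, 149, 149, 149, 150, 150, 151, 151, 153, 154, 155, 158, 158, 156, 151, 150, 144, 127, 100, 72, 60, 52, 45, 41, 40, 42, 41, 41, 42, 51, 62, 69, 66, 54, 45, 44, 46, 45, 45, 54, 99, 153, 180, 187, 187, 187]
w8 [130.84336677 102.83795623] boss [138.89245057 104.1893
[... 2117 characters left out ...]
, 174, 141, 106, 90, 91, 93, 93, 90, 78, 66, 61, 61, 61, 59, 69, 115, 174, 209, 219, 220, 220, 219, 220]
[188, 200, 216, 223, 223, 223, 223, 223, 224, 224, 221, 197, 146, 136, 163, 177, 180, 182, 182, 184, 185, 187, 188, 189, 190, 192, 193, 195, 198, 201, 204, 207, 209, 211, 214, 216, 217, 217, 209, 197, 177, 145, 107, 88, 88, 90, 90, 85, 74, 63, 61, 61, 61, 62, 77, 129, 187, 215, 220, 220, 220, 219]
[178, 191, 210, 221, 222, 222, 221, 221, 221, 221, 221, 213, 180, 140, 145, 164, 174, 176, 176, 177, 178, 180, 181, 182, 183, 182, 183, 183, 183, 185, 186, 187, 190, 192, 194, 197, 199, 198, 193, 184, 166, 134, 97, 81, 86, 91, 93, 89, 78, 65, 60, 59, 60, 59, 63, 94, 152, 198, 217, 221, 221, 221]
```

View pics/m11.png

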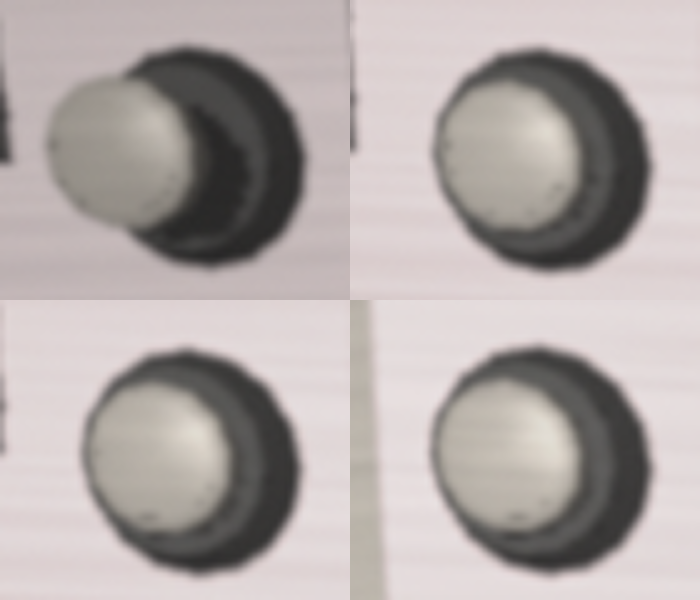

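In the four crops, the pin was proud before, at top left. After the blows (bottom left) it looks identical to the home pin (bottom right): head and boss edges agree to 0.3 px, under 1 mm. The pin is home. Now I return the mallet. I'll relax the grip at the right height, so the head swings back level onto the board.

send_rows(commands=[{"x": -1, "y": 50, "z": 0, "spin": 0, "fingers": 0}, {"x": -2, "y": 100, "z": 0, "spin": 0, "fingers": 0}, {"x": -3, "y": 150, "z": 0, "spin": 0, "fingers": 0}, {"x": -4, "y": 200, "z": 0, "spin": 0, "fingers": 0}, {"x": -5, "y": 245, "z": 0, "spin": 0, "fingers": 0}])

```text
time: 23.4
ee_pos: [0.4364, -0.2695, 0.2196]
tool_rot: [[0.997, -0.083, 0.0], [-0.083, -0.997, -0.0], [0.0, 0.0, -1.0]]
wrist_force: [2.1, 0.6, -2.7]
grip_width: 0.0214
gripper_force: 60.0
```

send_rows(commands=[{"x": 0, "y": 40, "z": 0, "spin": 0, "fingers": 0}, {"x": 0, "y": 66, "z": 0, "spin": 0, "fingers": 0}, {"x": 0, "y": 66, "z": 40, "spin": 0, "fingers": 0}, {"x": 0, "y": 66, "z": 80, "spin": 0, "fingers": 0}, {"x": 0, "y": 66, "z": 100, "spin": 0, "fingers": 0}])

```text
time: 23.9
ee_pos: [0.4297, -0.3321, 0.1163]
tool_rot: [[0.997, -0.083, -0.003], [-0.083, -0.997, 0.002], [-0.004, -0.002, -1.0]]
wrist_force: [0.2, 0.5, -4.0]
grip_width: 0.0216
gripper_force: 60.0
```

send_rows(commands=[{"x": 0, "y": 0, "z": 20, "spin": 0, "fingers": 0}, {"x": 0, "y": 0, "z": 40, "spin": 0, "fingers": 0}, {"x": 0, "y": 0, "z": 40, "spin": 0, "fingers": 0}, {"x": 0, "y": 0, "z": 40, "spin": 0, "fingers": 0}])

```text
time: 24.3
ee_pos: [0.4318, -0.3326, 0.0796]
tool_rot: [[0.997, -0.082, -0.001], [-0.082, -0.997, 0.0], [-0.001, -0.0, -1.0]]
wrist_force: [0.9, -0.4, -2.8]
grip_width: 0.0216
gripper_force: 60.0
```

send_rows(commands=[{"x": 0, "y": -1, "z": 30, "spin": 0, "fingers": 0}, {"x": 0, "y": -1, "z": 50, "spin": 0, "fingers": 0}, {"x": 0, "y": -1, "z": 57, "spin": 0, "fingers": 0}, {"x": 0, "y": -1, "z": 60, "spin": 0, "fingers": 0}, {"x": 0, "y": -1, "z": 60, "spin": 0, "fingers": 0}])

```text
time: 24.8
ee_pos: [0.4327, -0.3316, 0.0203]
tool_rot: [[0.997, -0.081, 0.001], [-0.081, -0.997, -0.001], [0.001, 0.001, -1.0]]
wrist_force: [-0.4, -0.4, -3.4]
grip_width: 0.0217
gripper_force: 60.0
```

send_rows(commands=[{"x": 0, "y": 0, "z": 0, "spin": 0, "fingers": 0}, {"x": 0, "y": 0, "z": 0, "spin": 0, "fingers": 0}], squeeze=15)

```text
time: 25.0
ee_pos: [0.4329, -0.3315, 0.0204]
tool_rot: [[0.997, -0.081, 0.001], [-0.081, -0.997, -0.001], [0.001, 0.001, -1.0]]
wrist_force: [0.3, -0.7, -2.3]
grip_width: 0.0218
gripper_force: 15.0
```

send_rows(commands=[{"x": 0, "y": 0, "z": 0, "spin": 0, "fingers": 0}, {"x": 0, "y": 0, "z": 0, "spin": 0, "fingers": 0}, {"x": 0, "y": 0, "z": 0, "spin": 0, "fingers": 0}, {"x": 0, "y": 0, "z": 0, "spin": 0, "fingers": 0}], squeeze=3)

```text
time: 25.4
ee_pos: [0.4325, -0.3313, 0.0196]
tool_rot: [[0.997, -0.081, 0.001], [-0.081, -0.997, -0.0], [0.001, 0.0, -1.0]]
wrist_force: [0.6, -1.2, -1.3]
grip_width: 0.022
gripper_force: 3.0
```

```bash
cat > hd.py <<'E'
from p import *
def hd(t):
    c,im=load(t);h=cv2.cvtColor(im.astype(np.uint8),cv2.COLOR_RGB2HSV);m=((h[...,1]>95)&(h[...,0]<25)&(h[...,2]>40)).astype(np.uint8)*255
    m[:, :150]=0;m[:,420:]=0;m[300:]=0
    o=cv2.morphologyEx(m,cv2.MORPH_OPEN,cv2.getStructuringElement(cv2.MORPH_ELLIPSE,(101,101)))
    q=max(cv2.findContours(o,0,1)[0],key=cv2.contourArea);print(t,cv2.boundingRect(q),cv2.fitEllipse(q))
E
python3 - <<'E'
from hd import *
c,s,im=grab(ctrl,"wrist","w12");print(s['ee_pos'],s['wrist_force'],s['torque'],s['gripper_force']);hd('w12')
E
```

```text
[ 0.4325415  -0.33125308  0.01960365] [ 0.61811487 -1.18310243 -1.31377998] [-0.0739881  -0.069354   -0.01729799] 3.000141978263855
w12 (199, 59, 159, 167) ((278.2401123046875, 140.8948211669922), (157.97987365722656, 163.65234375), 0.6685929298400879)
```

The mallet has swung back level: its head ellipse matches the first grip. I release gently and rise.

send_rows(commands=[{"x": 0, "y": 0, "z": 0, "spin": 0, "fingers": 0.3}, {"x": 0, "y": 0, "z": 0, "spin": 0, "fingers": 0.4}, {"x": 0, "y": 0, "z": 0, "spin": 0, "fingers": 0.5}, {"x": 0, "y": 0, "z": 0, "spin": 0, "fingers": 0.5}, {"x": 0, "y": 0, "z": 0, "spin": 0, "fingers": 0.5}])

```text
time: 25.95
ee_pos: [0.4323, -0.331, 0.0194]
tool_rot: [[0.997, -0.081, 0.0], [-0.081, -0.997, 0.0], [0.0, -0.0, -1.0]]
wrist_force: [-0.4, -0.1, -0.0]
grip_width: 0.046
gripper_force: 0.0
```

send_rows(commands=[{"x": 0, "y": 0, "z": -20, "spin": 0, "fingers": 0.5}, {"x": 0, "y": 0, "z": -60, "spin": 0, "fingers": 0.5}, {"x": 0, "y": 0, "z": -110, "spin": 0, "fingers": 0.5}, {"x": 0, "y": 0, "z": -160, "spin": 0, "fingers": 0.5}, {"x": -14, "y": -6, "z": -200, "spin": 4, "fingers": 1}])

```text
time: 26.45
ee_pos: [0.4202, -0.3248, 0.2226]
tool_rot: [[0.989, -0.151, 0.003], [-0.15, -0.989, -0.002], [0.003, 0.002, -1.0]]
wrist_force: [0.4, -0.5, -0.3]
grip_width: 0.0515
gripper_force: 0.0
```

send_rows(commands=[{"x": 0, "y": 0, "z": 0, "spin": 0, "fingers": 1}, {"x": 0, "y": 0, "z": 0, "spin": 0, "fingers": 1}, {"x": 0, "y": 0, "z": 0, "spin": 0, "fingers": 1}])

```text
time: 26.75
ee_pos: [0.4183, -0.3235, 0.2182]
tool_rot: [[0.989, -0.15, -0.001], [-0.15, -0.989, 0.001], [-0.002, -0.001, -1.0]]
wrist_force: [0.4, -0.1, -0.5]
grip_width: 0.0755
gripper_force: 0.0
```

```bash
python3 - <<'E'
from m import *
grab(ctrl,"wrist","w13");_,_,t=grab(ctrl,"top","t13");grab(ctrl,"side","s13")
for n in('w5','w13'):
    c,im,e,ys=mal(n,(215,70,340,285));k=np.polyfit(ys[:,0],ys[:,1:].mean(1),1);f=lambda y:(np.polyval(k,y),y)
    A=plane(c,f(ys[-1,0]),.062);B=plane(c,f(ys[0,0]),.062);d=B-A
    print(n,'head',plane(c,e[0],.084)[:2],e[1],'end',A[:2],'ang',np.degrees(np.arctan2(d[1],d[0])),'w',np.diff(ys[:,1:])[[0,len(ys)//2,-1]].ravel())
s0=np.load('pics/side0.npy').astype(int);s1=np.load('pics/s13.npy').astype(int);t0=np.load('pics/top0.npy').astype(int)
for n,a,b in(('side',s0,s1),('top',t0,t.astype(int))):
    # gain-normalised change map
    d=(np.abs(a-b*(np.median(a)/np.median(b))).max(2)>45).astype(np.uint8);d=cv2.morphologyEx(d,cv2.MORPH_OPEN,np.ones((3,3)))
    print(n,[cv2.boundingRect(q) for q in sorted(cv2.findContours(d,0,1)[0],key=cv2.contourArea,reverse=True)[:10]])
g=t.max(2);q=blobs(g<45,(150,208,200,255));print('iso bar top',cv2.minAreaRect(q[0]) if q else None)
E
```

```text
w5 head [ 0.49147437 -0.33597724] (58.76176834106445, 62.73332214355469) end [ 0.3274307  -0.32445592] ang -4.167378753470444 w [18. 17. 15.]
w13 head [ 0.49051238 -0.33522601] (59.901371002197266, 63.56908416748047) end [ 0.32627359 -0.32215261] ang -4.712050208946426 w [19. 17. 15.]
side [(441, 0, 95, 262), (497, 119, 63, 170), (407, 0, 85, 49), (415, 345, 56, 39), (426, 246, 32, 36), (380, 187, 56, 53), (410, 282, 29, 44), (515, 34, 27, 67), (385, 92, 27, 39), (494, 108, 25, 60)]
top [(459, 338, 84, 81), (387, 373, 62, 37), (435, 237, 52, 35), (300, 368, 45, 27), (433, 270, 25, 31), (498, 204, 33, 36), (407, 269, 20, 28), (235, 390, 29, 30), (281, 362, 36, 16), (496, 320, 37, 17)]
iso bar top ((171.97940063476562, 230.23233032226562), (29.451457977294922, 12.194745063781738), 85.60128784179688)
```

The mallet stands within 1–2 mm of where it was found, level. The isolator bar still lies along its box, and nothing else has moved. I hand the job in.

```bash
python3 -c "
from bench import ctrl
print(ctrl.finish_job())"
```

```text
the job is handed in; nothing more can be done
None
```

The job is handed in at about 27 s of the 64 s allowed: the isolator was turned to its off stop first, the proud pin was driven home in three mallet blows (it matches a home pin to under 1 mm), the mallet is back level on the board within about 2 mm, and nothing else was seen to move.

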